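Start the locking screw at the bottom of the gear unit's well

ROBOT

A 6-joint arm with a two-finger parallel gripper is mounted at the origin on the work surface. World frame = base frame: x ahead of the robot, y to its left, z up, the work surface at z = 0. Lengths are in m, angles in degrees, forces in N, time in s.
With the tool pointing down it reaches from about 0.3 to 0.75 m from the base axis. Payload 8.5 kg.
Tool frame: the origin (TCP) lies midway between the tips of the shut fingers; the grasp point (between the pads) lies behind it (grasp_offset is the z of the grasp point in the tool frame, in m); z points along the fingers, y is the direction in which the jaws open and shut (so a half turn about z gives the same grasp; the last joint's range is limited). The gripper opens to 85 mm and grips with 20 to 120 N. Pads are 22 mm wide; open, the fingers measure 114 mm over their backs; the gripper's body (76 mm by 85 mm) begins 54 mm behind the grasp point. The pads swing forward as they close: fully open they stand 13 mm farther back than shut.
Start: joints at [-12.336, 21.807, 74.336, -0, 83.858, -12.336], TCP at [0.55, 0, 0.231] pointing down, gripper open.
Joint ranges: [-178.18, 178.18], [-50.72, 133.34], [12.68, 142.11], [-81.47, 261.47], [9.98, 163.14], [-165.26, 165.26]. Speed limits (degrees/s): [136.94, 136.94, 180, 180, 180, 180].

INTERFACE

Orientations are given as a 3x3 rotation matrix whose columns are the frame's x, y, z axes.
In Python, from rig import * gives the robot as it stands.
- The arm moves only by the shell command python3 -m pendant 'ROWS' [FORCE]. ROWS is JSON, one flat list of numbers, 7 for each row, row after row: the finger opening in mm, from 0 to 85.4, then the shift along the tool's x, y, z in units of 50 mm (1.0 is 50 mm), then the turn, a rotation vector about the tool's x, y, z in units of 8 degrees (1.0 is 8 degrees). In form: [hand, dx, dy, dz, wx, wy, wz, hand, dx, dy, dz, wx, wy, wz, ...]. A call has 1 to 12 rows; each row shifts and turns the commanded pose from where the row before left it, along the tool's axes as they then stand; what a row does not reach is not made up. A row lasts 1/10 s, in which the tool goes at most 50 mm and 8.59 degrees, less where a joint would pass 70% of its speed; a pose out of reach is approached as far as the arm can. A call is refused whole if a number of a shift passes 1 or a number of a turn 1, either way. A call with a gripper value outside its range is refused whole. The fingers move at their own pace and stop on an object; FORCE is the grip in N (left out, the last holds). Time passes only in rows, so rows that do not move let the fingers close. It gives the time, the measured TCP pose, the force and the opening at its end, in the units of the state.
- observe(): the state, without advancing time (a new reading comes with each control period).
- get_image(name): name is "scene" or "side" or "wrist"; returns a dict with "frame" (420x560x3 uint8, red, green, blue), "depth" (420x560 float32, m along the optical axis (not along the pixel's ray), 0 where there is no reading), "K" (3x3 intrinsics, pixels), "rvec" (rotation vector, rad) and "tvec" (3), from world to camera coordinates, as OpenCV has them. Camera axes: x right, y down, z forward; pixel columns grow to the right and rows downward; lengths in m; the calibration is good to about 2 mm. A picture is of the moment at which its call begins.
- close_job(): hands the job in, once; it reports no verdict.
The state is a dict: "time_s": time; "q": joint angles; "qvel": joint speeds; "joint_efforts": joint torques, N m; "position": TCP position; "tool_rot": TCP orientation; "ft_force": force on the tool from outside, world axes, zero at the start; "wrist_torque": the same for the moment, N m; "grip_width": finger opening in m.
Only numpy, scipy, OpenCV 4.12 (cv2) and the standard library are available. Lean on these libraries where they do the work, as an engineer would, in place of code of your own. Each camera call takes 0.05 s, during which the arm holds its last target.

TASK

Take the long T-handled locking screw out of the plywood rack, lower it into the deep well in the top of the gear unit, feel for the place where its two cross pins drop into the thread at the bottom, and turn it clockwise until it is fully home. Do it gently: never force the screw against the unit, then let go of it, and leave the other things where they are.

Things in the scene. Friction and masses are not known exactly. Their poses are not given: they have to be found in the camera images.
- screw_grip (a point): Centre of the steel locking screw's T-handle, a bar 44 mm long (x), 12 mm thick (y; grip across it) and 22 mm high (z). Below: a neck 14 mm in diameter, a collar 36 mm in diameter and 4 mm thick (its underside 34 mm below this point), a stem 11 mm in diameter with a tapered tip 121 mm below this point. Starts upright in either hole of the rack, collar on the rack's top, bar turned anyhow.
- screw: The same screw, about 0.2 kg; this origin is its tip on the axis, z up the stem, x along the handle bar.
- screw_pins (a point): On the stem's axis, 12 mm above the tip: two round cross pins 5 mm in diameter stick out here along +x and -x (in line with the handle bar), each reaching 11.5 mm from the axis.
- well_mouth (a point): Centre of the well's mouth in the gear unit's top face, 98 mm above the bench; x points to the unit's motor, z up. The well is a round hole 26 mm in diameter with a 3 mm chamfer. When the screw is home its tip is 83 to 86 mm below here and its collar's underside stands 1 to 3.5 mm above the face.
- well_ring (a point): On the well's axis, 60 mm below the mouth: flat top of a steel thread ring with a 14 mm central hole for the stem. Two opposite gaps in it let both pins drop through at once; they catch within about 5 degrees. They lie along x (the motor), but off by an unknown angle of up to 57 degrees either way, fixed. Pins on the flat top: tip 69.5 mm below the mouth; in the gaps: up to 81 mm.
- well_thread (a point): On the well's axis, 68 mm below the mouth: height of the pins when they have dropped through the gaps. A clockwise turn (seen from above) from there runs them down a sloping groove, about 4 mm deeper over the first 75 degrees, then level to a hard stop at about 90. It cannot turn the other way. The pins have about 1 mm of play in height. Contact forces over 45 N , even short, damage it.
- well_pad (a point): On the well's axis, 74 mm below the mouth: rest position of a spring pad. The tip meets it here and is pushed up with 3 N, rising to 8 N at home, so a screw that has not been turned in pops up when let go.
- unit: The gear unit: a fixed grey block 100 x 100 x 98 mm with the well in the middle of its top; origin at the centre of its underside on the bench, x towards its dark round motor (which reaches 152 mm from the well's axis and is 81 mm high). Two fixing bars reach 75 mm to either side in y.
- rack: Plywood rack, 70 (x) x 180 (y) x 96 mm high, origin at the centre of its underside; open below its 8 mm top plate, with two 26 mm holes 45 mm either side of the middle along y. Fixed.
- plug_center (a point): A short round plug with a dark knob 22 mm in diameter and 16 mm high (top 20 mm above the rack), standing in the rack's other hole; to be left alone. The point is the knob's centre.
- bin: Open green parts bin, 160 x 100 x 75 mm, on the bench; to be left alone. Origin at the centre of its underside.
- wrench: Steel wrench 180 mm long lying on the bench; to be left alone. Origin at its middle.
- carton: Cardboard carton 90 x 70 x 50 mm; to be left alone. Origin at the centre of its underside.

How it is judged:
By the outcome, as a careful person would: the job done as asked, in the order asked, and still so for the second after the job is handed in, with the robot touching nothing.
It also fails if it takes over 67 s, if anything falls off the work surface, if the arm or the gripper's body presses on something with over 40 N, if the wrist force passes 120 N, or if a joint passes its speed limit or range.

## Working session

There is one attempt and no reset: what is moved stays moved. The work goes in short steps, Python scripts to look and compute and a shell command to move; the robot and the scene stay as the last step left them, time stands still between calls to the robot, and variables do not carry over. Pictures are saved under pics/ and viewed, and the job is handed in when it is done.

```bash
ls; mkdir -p pics
python3 - <<'E'
from rig import *
import cv2,numpy as np
print(observe())
for n in ("scene","side","wrist"):
    d=get_image(n); cv2.imwrite(f"pics/{n}0.png",d["frame"][:,:,::-1]); np.savez(f"pics/{n}0.npz",**d)
    print(n,d["K"].tolist(),d["rvec"],d["tvec"])
E
```

```text
pics
{'time_s': 0.0, 'q': array([-1.23381775e+01,  2.18431964e+01,  7.43870572e+01, -9.68351808e-04,
        8.38579995e+01, -1.23362412e+01]), 'qvel': array([ 0.02147804,  0.06000622,  0.00586817, -0.00388914, -0.03212522,
        0.01176812]), 'joint_efforts': array([-1.00240642e-03, -4.48466885e+01, -2.31285810e+01, -2.87182611e-04,
        4.73836102e-03,  1.77242771e-05]), 'position': array([5.49695029e-01, 3.69409630e-05, 2.30677546e-01]), 'tool_rot': array([[ 3.22102021e-05,  9.99998862e-01, -1.50832102e-03],
       [ 9.99999951e-01, -3.17385561e-05,  3.12718926e-04],
       [ 3.12670698e-04, -1.50833102e-03, -9.99998814e-01]]), 'ft_force': array([-0.40717631,  0.66932011, -0.19272898]), 'wrist_torque': array([-0.01808553,  0.00042192,  0.02583023]), 'grip_width': 0.08532157271470094}
scene [[459.6001036740267, 0.0, 280.0551250401776], [0.0, 459.6001036740267, 210.9746538589513], [0.0, 0.0, 1.0]] [ 1.83051623  1.38604997 -0.70683532] [-0.14117117 -0.28532726  1.64596286]
side [[425.54851280278774, 0.0, 278.890007465839], [0.0, 425.54851280278774, 204.22646791119337], [0.0, 0.0, 1.0]] [ 0.28012526 -2.68457286  1.36895506] [0.61265108 0.18226829 1.05236403]
wrist [[326.9842152240359, 0.0, 278.44955719575205], [0.0, 326.9842152240359, 207.16606902324128], [0.0, 0.0, 1.0]] [-2.83597123e+00  3.40361970e-04  1.93662338e-03] [-0.54937082 -0.03907071  0.38038815]
```

View pics/scene0.png

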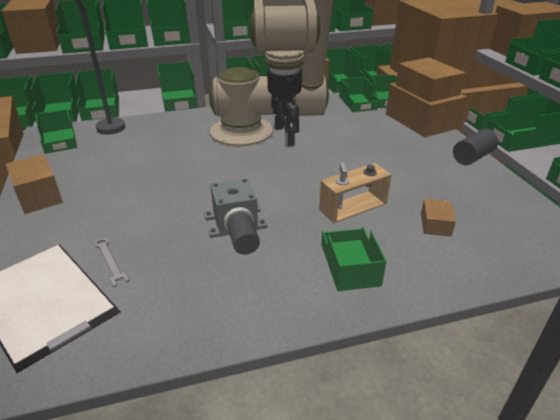

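View pics/side0.png

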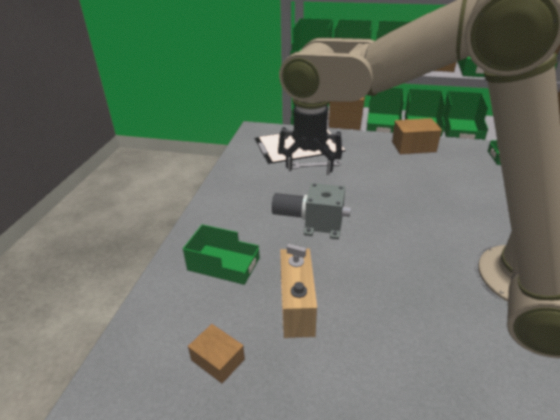

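View pics/wrist0.png

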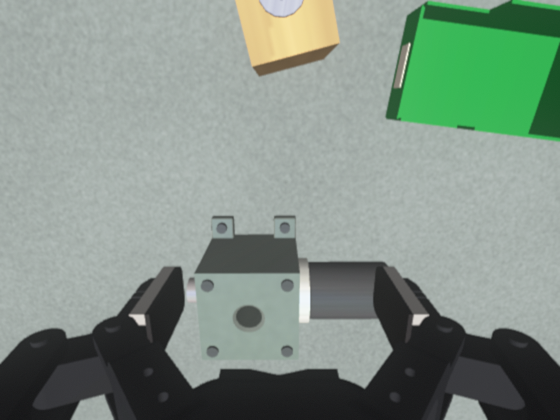

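The scene view shows the screw in the rack at about (343,175), the plug at (371,169) and the unit's well at (233,190). In the side view the screw is at (296,252), the plug at (299,289) and the well at about (327,194). The wrist view shows the well at (248,317).

```bash
cat > h.py <<'E'
import numpy as np,cv2
def cam(d):
    R=cv2.Rodrigues(np.asarray(d["rvec"],float))[0]; t=np.asarray(d["tvec"],float).reshape(3); return np.asarray(d["K"]),R,t
def ray(d,u,v,z):
    K,R,t=cam(d); c=-R.T@t; r=R.T@np.linalg.inv(K)@np.array([u,v,1.]); s=(z-c[2])/r[2]; return c+s*r
def cloud(d):
    K,R,t=cam(d); D=d["depth"]; v,u=np.mgrid[:D.shape[0],:D.shape[1]]
    p=np.stack([(u-K[0,2])/K[0,0]*D,(v-K[1,2])/K[1,1]*D,D],-1); w=(p-t)@R; w[D<=0]=np.nan; return w
def proj(d,p):
    K,R,t=cam(d); q=K@(R@np.asarray(p)+t); return q[:2]/q[2]
E
python3 - <<'E'
from h import *
for n in ("scene","side","wrist"):
    d=dict(np.load(f"pics/{n}0.npz")); f=d["frame"]
    w=cloud(d)
    # unit top: z within .098
    m=(abs(w[...,2]-.098)<.004)&(w[...,0]>.3)&(w[...,0]<.8)
    print(n,m.sum())
    if m.sum():
        k,l,s,c=cv2.connectedComponentsWithStats(m.astype(np.uint8))
        for i in range(1,k):
            if s[i,4]>40: 
                P=w[l==i]; print(s[i],c[i],np.nanmedian(P,0),np.nanmin(P,0),np.nanmax(P,0))
for n,u,v in(("wrist",248,317),("scene",233,190),("side",327,194)):
    d=dict(np.load(f"pics/{n}0.npz")); print(n,ray(d,u,v,.098))
for n,u,v in(("scene",343,167),("side",296,247)):
    d=dict(np.load(f"pics/{n}0.npz")); print(n,ray(d,u,v,.141))
for n,w_ in (("scene",(180,140,400,270)),("side",(240,160,360,340))):
    im=cv2.imread(f"pics/{n}0.png"); x0,y0,x1,y1=w_; c=im[y0:y1,x0:x1]; s=min(800/(x1-x0),600/(y1-y0)); cv2.imwrite(f"pics/{n}0c.png",cv2.resize(c,None,fx=s,fy=s,interpolation=cv2.INTER_CUBIC))
    print(n,s)
E
```

```text
scene 1730
[321 163  71  31 870] [355.27241379 178.45057471] [0.55100409 0.19868497 0.09843989] [0.48815942 0.10791549 0.09403226] [0.59803765 0.29754274 0.10199373]
[211 178  47  30 840] [233.01785714 191.83809524] [ 0.52704945 -0.12414165  0.09987529] [ 0.46356388 -0.17234178  0.09405007] [ 0.57353223 -0.07191621  0.10199355]
side 2319
[305 183  40  25 729] [325.09053498 195.13305898] [ 0.52027469 -0.12012607  0.09885542] [ 0.47087681 -0.17938718  0.09405736] [ 0.57129642 -0.07140084  0.10197769]
[ 280  249   37   61 1586] [296.73076923 281.73455233] [0.53813193 0.21379354 0.09684757] [0.4867521  0.10606521 0.09402489] [0.59555136 0.29618109 0.1019844 ]
wrist 13684
[ 235    0  105   68 5258] [286.02871814  27.5154051 ] [0.55436461 0.13256633 0.09657195] [0.51737781 0.10482888 0.09400264] [0.59626787 0.15091563 0.10197962]
[ 194  271  106   89 8426] [248.1907192  314.46771897] [ 0.51959245 -0.11975494  0.09858616] [ 0.46934821 -0.17574525  0.09400959] [ 0.56959898 -0.07423213  0.10199251]
wrist [ 0.51931568 -0.12402113  0.098     ]
scene [ 0.51590285 -0.12163437  0.098     ]
side [ 0.51600537 -0.12842389  0.098     ]
scene [0.55254195 0.15754504 0.141     ]
side [0.55153233 0.15489602 0.141     ]
scene 3.6363636363636362
side 3.3333333333333335
```

Run:
```python
from h import *
d=dict(np.load("pics/wrist0.npz")); K,R,t=cam(d); print("cam c",-R.T@t, R.T[:,2])
w=cloud(d); print(np.round(w[304:332:3,232:266:3,2]*1000))
g=d["frame"].mean(2); print(g[304:332:3,232:266:3].round())
```

```text
cam c [0.54989038 0.0769512  0.37380348] [-0.00137022 -0.30088498 -0.95365945]
[[ 99.  99.  98.  99.  98.  98.  99.  99. 100.  98.  99.  98.]
 [ 99.  98.  98.  95.  66.  61.  60.  61.  97.  98.  98.  97.]
 [ 98.  98.  79.  74.  69.  67.  67.  66.  68.  95.  99.  99.]
 [ 99.  97.  83.  78.  74.  73.  71.  71.  73.  77.  97.  99.]
 [ 98.  96.  88.  83.  79.  78.  76.  77.  78.  nan  98.  99.]
 [ 98.  95.  90.  87.  84.  81.  82.  82.  83.  88.  95.  99.]
 [ 98.  97.  95.  91.  90.  87.  87.  88.  88.  92.  97.  99.]
 [ 99.  98.  97.  96.  93.  92.  91.  92.  95.  97.  99.  99.]
 [ 99. 100.  98.  98.  96.  96.  96.  96.  96.  98.  98.  98.]
 [100. 100.  99.  98.  99.  99.  97.  99.  98.  99.  98.  98.]]
[[162. 162. 160. 160. 154. 151. 152. 159. 163. 164. 163. 160.]
 [164. 162. 149. 107.  77.  73.  75.  83. 126. 161. 162. 159.]
 [162. 145.  95.  73.  74.  75.  74.  74.  74. 107. 158. 159.]
 [159. 123.  70.  72.  74.  75.  76.  75.  75.  77. 139. 159.]
 [150. 117.  72.  74.  74.  75.  75.  75.  75.  75. 133. 159.]
 [150. 121.  71.  74.  74.  74.  74.  74.  76.  76. 135. 159.]
 [156. 127.  97.  73.  74.  74.  75.  75.  75.  94. 139. 162.]
 [160. 139. 128. 104.  77.  74.  75.  76.  96. 137. 147. 161.]
 [160. 159. 139. 130. 130. 130. 131. 135. 137. 144. 160. 160.]
 [161. 159. 159. 154. 144. 142. 142. 146. 155. 158. 160. 161.]]
```

View pics/scene0c.png

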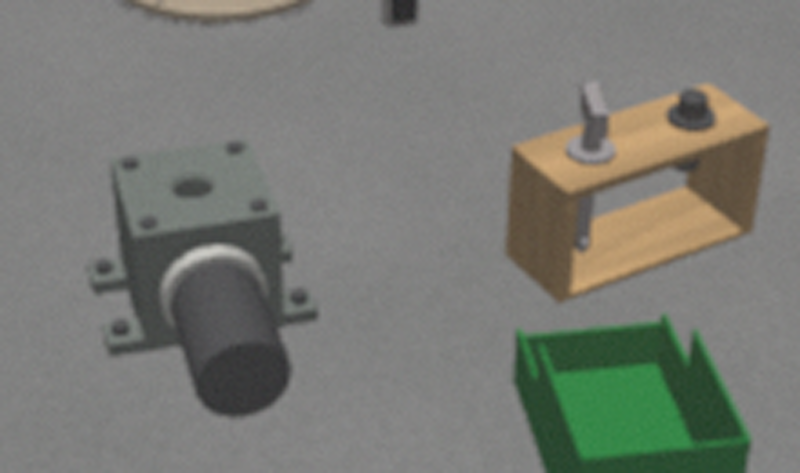

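View pics/side0c.png

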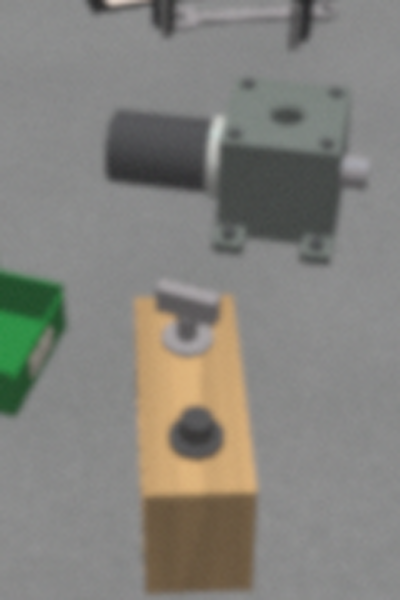

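```bash
python3 -m pendant '[45,-0.3,-0.05,0,0,0,0,45,-0.5,-0.08,0.1,0,0,0,45,-0.6,-0.1,0.2,0,0,0,45,-0.7,-0.1,0.3,0,0,0,45,-0.6,-0.1,0.3,0,0,0,45,-0.5,-0.08,0.25,0,0,0,45,-0.5,-0.06,0.25,0,0,0,45,-0.32,-0.05,0.2,0,0,0,45,0,0,0,0,0,0,45,0,0,0,0,0,0]'
python3 - <<'E'
from rig import *
import rig
from h import *
print([n for n in dir(rig) if not n.startswith('_')])
try: print(grasp_offset)
except Exception as e: print(e)
d=get_image("wrist"); np.savez("pics/w1.npz",**d)
cv2.imwrite("pics/w1.png",d["frame"][:,:,::-1])
K,R,t=cam(d); print(-R.T@t)
p=proj(d,[.519,-.124,.098]);print(p)
u,v=p.round().astype(int)
a=np.nan_to_num(cloud(d)[...,2]); r=40
g=d["frame"][v-r:v+r,u-r:u+r,::-1].astype(float); print(g[20:60,20:60].min(),g[20:60,20:60].max())
g=np.clip((g-30)*2,0,255).astype(np.uint8)
z=a[v-r:v+r,u-r:u+r]; zz=np.clip((z-.02)/.09*255,0,255).astype(np.uint8)
z2=np.clip((z-.015)/.035*255,0,255).astype(np.uint8)
b=np.hstack([g,cv2.applyColorMap(zz,cv2.COLORMAP_JET)]); cv2.imwrite("pics/w1c.png",cv2.resize(b,None,fx=5,fy=5,interpolation=cv2.INTER_NEAREST))
np.set_printoptions(linewidth=250)
print(np.round(z[20:60:2,20:60:2]*1000).astype(int))
E
```

```text
time_s: 1.15
position: [0.5189, -0.201, 0.1514]
tool_rot: [[0.001, 1.0, -0.0], [1.0, -0.001, 0.0], [0.0, -0.0, -1.0]]
ft_force: [0.1, 0.0, 1.0]
grip_width: 0.045
['MotionError', 'close_job', 'get_image', 'grasp_offset', 'observe']
-0.0187
[ 0.5188959  -0.12412903  0.29443488]
[278.68044997 103.7871084 ]
70.0 230.0
[[97 98 97 98 96 96 95 89 84 81 79 79 81 83 90 95 96 95 97 99]
 [98 97 96 97 96 86 80 70 61 58 54 56 59 63 72 81 89 95 96 98]
 [98 98 96 96 84 70 58 47 37 38 39 39 39 40 52 60 74 86 94 96]
 [96 97 96 81 67 52 37 39 40 39 39 38 38 39 39 39 57 70 84 94]
 [98 96 85 67 48 38 39 39 39 40 38 39 37 38 37 28 35 53 73 88]
 [97 92 72 53 39 38 38 38 38 38 38 37 38 38 39 27 28 37 60 78]
 [97 82 59 40 39 39 38 38 38 38 27 31 39 39 27 26 28 26 44 66]
 [93 74 50 39 38 39 39 39  0  1 25 25  1 25 27 27 27 27 32 58]
 [87 65 39 40 38 38 39  0 25 24 24 25 25  1 27 27 28 26 25 51]
 [84 61 41 39 38 39 25 25 25 23 25 24 26 24  0 26 27 26 24 43]
 [83 58 38 38 38 38  1 23 25 25  0 25 25 24  1 26 26 25 26 41]
 [80 56 33 33 34 38  0 24 25 25 25 25 24 23 24 37 39 39 39 40]
 [84 60 29 26 25 26  0 24 24 25 25 24 24 25  1 38 39 38 39 43]
 [87 63 35 26 25 27 28 -1 24 25 24 25 26 24  0 39 39 39 39 46]
 [89 68 45 27 27 27 27 24  1 24 25 25 24  1 38 39 39 38 38 54]
 [96 79 56 28 27 26 27 27 33  0  1  1 18 39 38 38 39 39 39 63]
 [95 86 65 44 27 26 27 39 39 39 38 39 39 39 40 38 39 39 54 71]
 [98 96 80 61 40 28 28 39 39 40 40 39 38 38 37 39 38 48 67 83]
 [98 95 92 77 58 43 38 37 38 39 39 38 38 37 39 37 49 63 81 93]
 [98 97 96 89 76 61 48 39 39 40 38 39 39 38 42 53 67 78 92 96]]
```

Run:
```python
from h import *
d=dict(np.load("pics/w1.npz")); w=cloud(d)
m=(abs(w[...,2]-.038)<.003)&(np.hypot(w[...,0]-.519,w[...,1]+.124)<.02)
u0,v0=proj(d,[.519,-.124,.098])
# mouth rim circle: dark hole contour -> z≈.095..; use points with z .06-.09 wall circle fit
wl=(w[...,2]>.045)&(w[...,2]<.09)&(np.hypot(w[...,0]-.519,w[...,1]+.124)<.02)
P=w[wl]; A=np.c_[2*P[:,:2],np.ones(len(P))]; s=np.linalg.lstsq(A,(P[:,:2]**2).sum(1),rcond=None)[0]; c=s[:2]; print("axis",c,"r",np.sqrt(s[2]+c@c),len(P))
rr=np.hypot(w[...,0]-c[0],w[...,1]-c[1])
# central hole: ring inner edge
g=(rr>.0085)&(rr<.0118)&(w[...,2]>.020)&(w[...,2]<.031)
G=w[g][:,:2]-c; a=np.arctan2(G[:,1],G[:,0]); print("gap axis deg",np.degrees(np.angle(np.exp(2j*a).mean())/2),len(a))
for s in (1,-1):
    x=a[(np.cos(a)*s>0)]; mu=np.angle(np.exp(1j*x).mean()); print(np.degrees(mu), np.degrees(np.percentile(np.angle(np.exp(1j*(x-mu))),[3,97])))
mm=(rr<.012)&(abs(w[...,2]-.038)<.003); print(w[mm].mean(0))
# unit orientation from top-face edges (wrist0)
d0=dict(np.load("pics/wrist0.npz")); w0=cloud(d0)
t=((abs(w0[...,2]-.098)<.004)&(w0[...,1]<0)).astype(np.uint8)
cn=max(cv2.findContours(t,0,2)[0],key=cv2.contourArea)[:,0]
X=np.array([ray(d0,u,v,.098)[:2] for u,v in cn],np.float32); r=cv2.minAreaRect(X*1000); print(r)
im=d["frame"][:,:,::-1].copy(); cv2.imwrite("pics/w1c2.png",cv2.resize(im[60:150,235:325],None,fx=6,fy=6))
```

```text
axis [ 0.5196986  -0.12525464] r 0.012954684252768234 507
gap axis deg 29.881913542280312 103
29.60190208164609 [-23.24324904  23.28463203]
-149.83262149767236 [-24.02504638  24.06216105]
[ 0.51966878 -0.12502215  0.03847291]
((519.5093994140625, -124.10823059082031), (100.263916015625, 101.9376449584961), 0.04275068640708923)
```

View pics/w1c2.png

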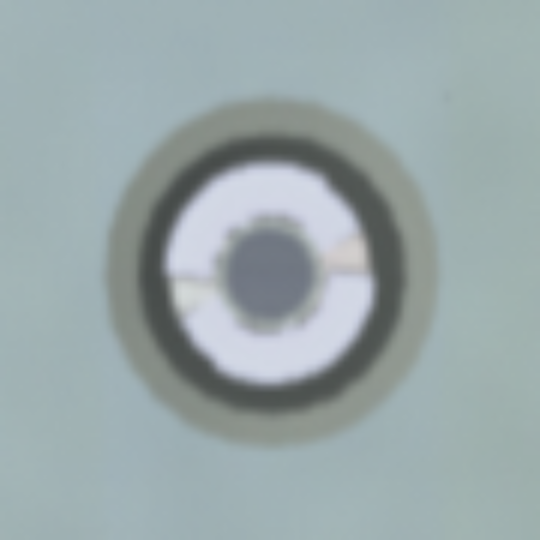

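The overhead look down the well shows the ring at z ≈ 0.038, with two deeper gaps along about 30° in world. The well axis is at about (0.5197, -0.125). In the cropped picture the gaps lie just above the horizontal on the right and just below it on the left. Next I look at the screw from above.

```bash
python3 -m pendant '[45,0.3,0.03,-0.2,0,0,0,45,0.6,0.06,-0.2,0,0,0,45,0.8,0.1,-0.2,0,0,0,45,0.9,0.1,-0.2,0,0,0,45,0.9,0.1,-0.2,0,0,0,45,0.8,0.1,-0.2,0,0,0,45,0.7,0.1,0,0,0,0,45,0.4,0.07,0,0,0,0,45,0.2,0,0,0,0,0,45,0,0,0,0,0,0,45,0,0,0,0,0,0]'
python3 - <<'E'
from rig import *
from h import *
d=get_image("wrist"); np.savez("pics/w2.npz",**d)
cv2.imwrite("pics/w2.png",d["frame"][:,:,::-1])
K,R,t=cam(d); print("cam",-R.T@t)
w=cloud(d)
near=np.hypot(w[...,0]-.552,w[...,1]-.156)<.05
top=near&(abs(w[...,2]-.141)<.004)
P=w[top]; print("top",len(P),P.mean(0))
px=np.argwhere(top)[:,::-1].astype(np.float32)
cn=cv2.convexHull(px)
X=np.array([ray(d,u,v,.141)[:2] for u,v in px],np.float32)*1000
r=cv2.minAreaRect(X); print("bar rect",r); print(cv2.boxPoints(r))
c0=X.mean(0); u,s,vt=np.linalg.svd(X-c0,full_matrices=False); print("pca",c0,np.degrees(np.arctan2(vt[0,1],vt[0,0])),s/np.sqrt(len(X))*np.sqrt(12))
kn=near&(abs(w[...,2]-.100)<.003)
print("proj",proj(d,[.552,.156,.141]))
n2=(np.hypot(w[...,0]-.552,w[...,1]-.25)<.05)&(abs(w[...,2]-.116)<.003)
print("plug",n2.sum(),w[n2].mean(0) if n2.sum() else 0)
E
```

```text
time_s: 2.3
position: [0.5517, 0.0789, 0.2117]
tool_rot: [[-0.0, 1.0, 0.0], [1.0, 0.0, -0.0], [-0.0, 0.0, -1.0]]
ft_force: [0.1, -0.4, 0.9]
grip_width: 0.0448
cam [0.55163664 0.15581907 0.35469223]
top 1395 [0.55138116 0.15667366 0.14125745]
bar rect ((551.4947509765625, 156.61351013183594), (11.889374732971191, 43.66054153442383), 78.8633041381836)
[[528.92737 154.99728]
 [571.76575 146.56424]
 [574.06213 158.22974]
 [531.22375 166.66278]]
pca [551.38074 156.67484] -11.119484 [43.38962619 11.83084704]
proj [278.93066179 103.49653805]
plug 0 0
```

View pics/w2.png

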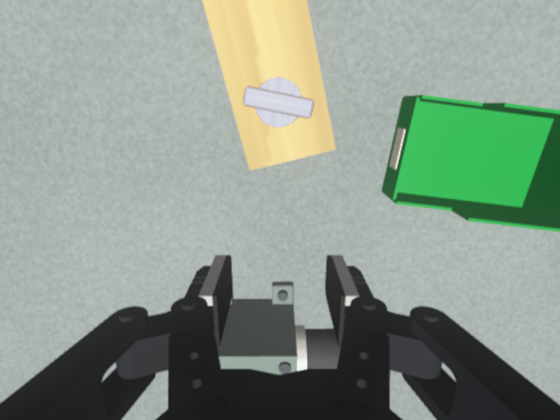

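The bar is at (0.5514, 0.1567), lies at -11.1° in world, and measures 43.7 × 11.9 mm, which matches the spec. I turn the tool so that its x axis runs along the bar.

```bash
python3 -m pendant '[45,0,0,0,0,0,0.6,45,0,0,0,0,0,1,45,0,0,0,0,0,1,45,0,0,0,0,0,1,45,0,0,0,0,0,1,45,0,0,0,0,0,1,45,0,0,0,0,0,1,45,0,0,0,0,0,1,45,0,0,0,0,0,1,45,0,0,0,0,0,1,45,0,0,0,0,0,1,45,0,0,0,0,0,1]' 20
python3 -m pendant '[45,0,0,0,0,0,1,45,0,0,0,0,0,0.04,45,0,0,0,0,0,0]'
cat > go.py <<'E'
import sys
from rig import *
from h import *
def go(x,y,z):
    o=observe(); R=o["tool_rot"]; p=np.array([x,y,z])-o["position"]
    print("shift units",(R.T@p/.05).round(3),"yaw x",np.degrees(np.arctan2(R[1,0],R[0,0])).round(2),"q",o["q"].round(1))
if __name__=="__main__": go(*map(float,sys.argv[1:4]))
E
python3 go.py .5514 .1566 .1650
```

```text
time_s: 3.55
position: [0.552, 0.0778, 0.2114]
tool_rot: [[0.998, -0.056, -0.0], [-0.056, -0.998, -0.0], [-0.0, 0.0, -1.0]]
ft_force: [0.3, 0.3, 0.1]
grip_width: 0.045
time_s: 3.85
position: [0.552, 0.0783, 0.2114]
tool_rot: [[0.982, -0.191, -0.0], [-0.191, -0.982, -0.0], [-0.0, 0.0, -1.0]]
ft_force: [0.9, 0.1, 0.1]
grip_width: 0.0453
shift units [-0.31  -1.536  0.927] yaw x -10.99 q [-4.1 23.4 75.1 -0.  81.4 96.9]
```

```bash
python3 -m pendant '[45,-0.06,-0.3,0.1,0,0,0,45,-0.08,-0.4,0.1,0,0,0,45,-0.08,-0.4,0.2,0,0,0,45,-0.06,-0.3,0.2,0,0,0,45,-0.03,-0.13,0.2,0,0,0,45,0,0,0.13,0,0,0,45,0,0,0,0,0,0,45,0,0,0,0,0,0]'
python3 go.py .5514 .1566 .1115
python3 - <<'E'
from rig import *
from h import *
for n in ("wrist","side"):
    d=get_image(n); np.savez(f"pics/{n}3.npz",**d); im=d["frame"][:,:,::-1]
    if n=="side": im=cv2.resize(im[170:350,200:400],None,fx=3,fy=3,interpolation=cv2.INTER_CUBIC)
    cv2.imwrite(f"pics/{n}3.png",im)
E
```

```text
time_s: 4.65
position: [0.5518, 0.1564, 0.1649]
tool_rot: [[0.981, -0.194, 0.0], [-0.194, -0.981, -0.0], [0.0, 0.0, -1.0]]
ft_force: [-0.9, 0.3, -0.0]
grip_width: 0.0448
shift units [-0.008 -0.002  1.069] yaw x -11.16 q [  4.   27.3  76.8  -0.   75.9 105.2]
```

View pics/wrist3.png

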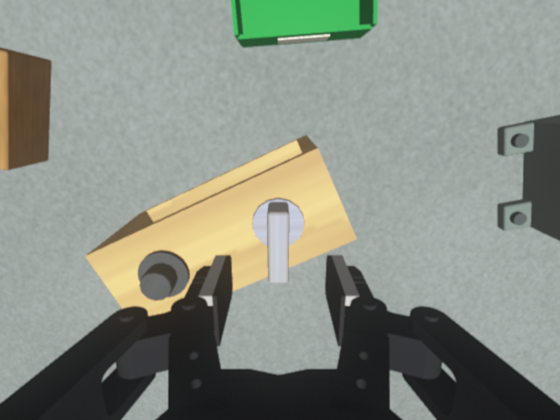

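View pics/side3.png

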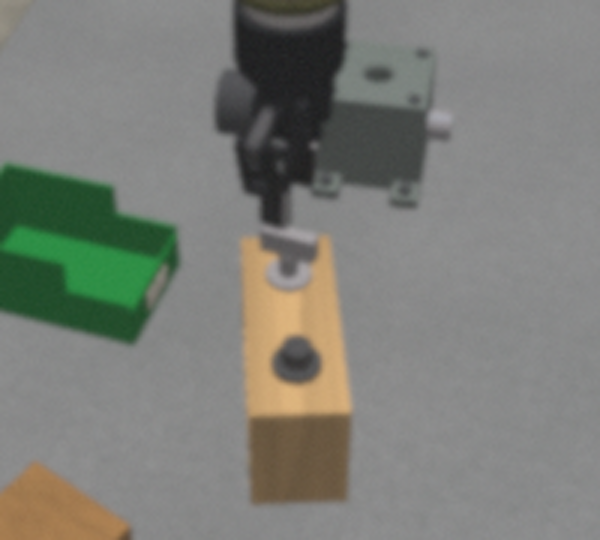

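The wrist view shows the bar at column 278, midway between the fingers (about 230 and 330), and well clear of the plug at (160,275). I descend.

```bash
python3 -m pendant '[45,0,0,0.2,0,0,0,45,0,0,0.25,0,0,0,45,0,0,0.25,0,0,0,45,0,0,0.2,0,0,0,45,0,0,0.12,0,0,0,45,0,0,0.05,0,0,0,45,0,0,0,0,0,0]'
python3 -m pendant '[30,0,0,0,0,0,0,18,0,0,0,0,0,0,12,0,0,0,0,0,0,8,0,0,0,0,0,0,6,0,0,0,0,0,0,6,0,0,0,0,0,0]' 25
python3 go.py .5514 .1566 .1115
```

```text
time_s: 5.45
position: [0.5516, 0.157, 0.1112]
tool_rot: [[0.981, -0.193, -0.0], [-0.193, -0.981, -0.0], [-0.0, 0.0, -1.0]]
ft_force: [-0.8, -0.4, 1.3]
grip_width: 0.0447
time_s: 6.05
position: [0.5517, 0.157, 0.1118]
tool_rot: [[0.981, -0.193, 0.001], [-0.193, -0.981, -0.0], [0.001, -0.0, -1.0]]
ft_force: [-0.9, -1.6, 6.1]
grip_width: 0.0119
shift units [-0.004  0.009  0.005] yaw x -11.12 q [  4.1  30.4  80.9  -0.   68.6 105.2]
```

```bash
python3 -m pendant '[6,0,0,-0.05,0,0,0,6,0,0,-0.1,0,0,0,6,0,0,-0.2,0,0,0,6,0,0,-0.3,0,0,0,6,0,0,-0.35,0,0,0,6,0,0,-0.4,0,0,0,6,0,0,-0.4,0,0,0,6,0,0,-0.35,0,0,0,6,0,0,-0.25,0,0,0,6,0,0,-0.1,0,0,0,6,0,0,0,0,0,0]'
python3 go.py .5197 -.125 .242
python3 - <<'E'
from rig import *
from h import *
for n in ("scene","side","wrist"):
    d=get_image(n); np.savez(f"pics/{n}4.npz",**d); im=d["frame"][:,:,::-1]
    if n=="side": im=cv2.resize(im[130:330,200:400],None,fx=3,fy=3,interpolation=cv2.INTER_CUBIC)
    if n=="scene": im=cv2.resize(im[80:240,240:440],None,fx=3,fy=3,interpolation=cv2.INTER_CUBIC)
    cv2.imwrite(f"pics/{n}4.png",im)
E
```

```text
time_s: 7.15
position: [0.5516, 0.1571, 0.237]
tool_rot: [[0.981, -0.193, 0.001], [-0.193, -0.981, 0.0], [0.001, -0.0, -1.0]]
ft_force: [-0.5, 0.2, -2.3]
grip_width: 0.0123
shift units [ 0.462  5.659 -0.102] yaw x -11.12 q [  4.1  24.   69.9   0.   86.1 105.2]
```

View pics/side4.png

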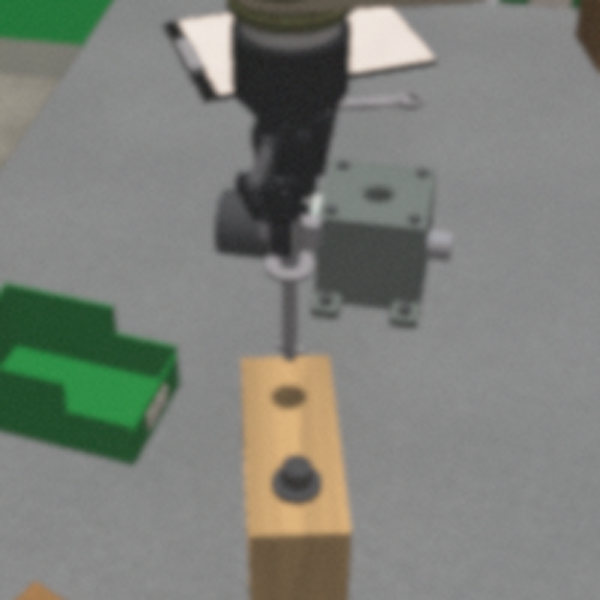

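View pics/scene4.png

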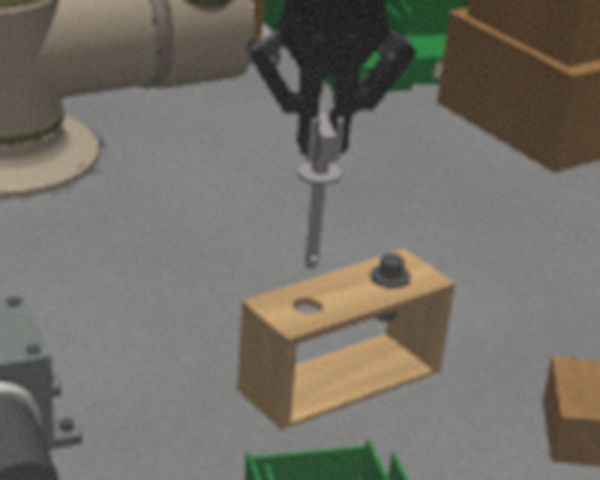

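View pics/wrist4.png

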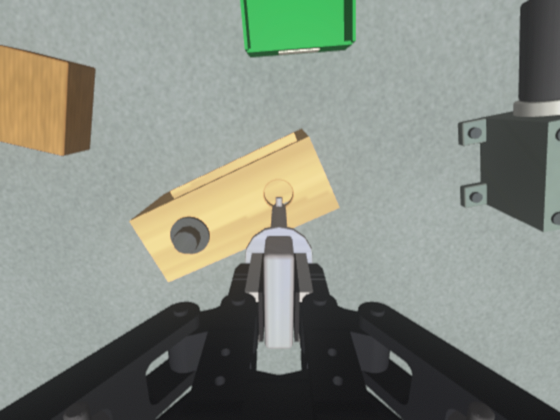

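The side and scene views show the screw hanging upright, with its tip clear above the hole, and the plug undisturbed. I carry it to above the well.

```bash
python3 -m pendant '[6,0.01,0.2,-0.04,0,0,0,6,0.03,0.4,-0.06,0,0,0,6,0.05,0.6,0,0,0,0,6,0.06,0.8,0,0,0,0,6,0.07,0.9,0,0,0,0,6,0.07,0.9,0,0,0,0,6,0.07,0.8,0,0,0,0,6,0.05,0.6,0,0,0,0,6,0.03,0.35,0,0,0,0,6,0.02,0.11,0,0,0,0,6,0,0,0,0,0,0]'
python3 -m pendant '[6,0,0,0,0,0,-0.4,6,0,0,0,0,0,-0.8,6,0,0,0,0,0,-0.9,6,0,0,0,0,0,-1,6,0,0,0,0,0,-1,6,0,0,0,0,0,-0.8,6,0,0,0,0,0,-0.6,6,0,0,0,0,0,-0.4,6,0,0,0,0,0,0,6,0,0,0,0,0,0]'
python3 go.py .5197 -.125 .222
python3 - <<'E'
from rig import *
from h import *
for n in ("scene","side","wrist"):
    d=get_image(n); np.savez(f"pics/{n}5.npz",**d); im=d["frame"][:,:,::-1]
    if n=="side": im=cv2.resize(im[110:250,260:400],None,fx=4,fy=4,interpolation=cv2.INTER_CUBIC)
    if n=="scene": im=cv2.resize(im[100:240,160:300],None,fx=4,fy=4,interpolation=cv2.INTER_CUBIC)
    cv2.imwrite(f"pics/{n}5.png",im)
E
```

```text
time_s: 8.4
position: [0.5193, -0.1256, 0.2411]
tool_rot: [[0.981, -0.194, -0.0], [-0.194, -0.981, 0.0], [-0.0, -0.0, -1.0]]
ft_force: [-1.1, 1.2, -3.7]
grip_width: 0.0124
time_s: 9.4
position: [0.5195, -0.1243, 0.2413]
tool_rot: [[0.808, 0.589, -0.0], [0.589, -0.808, 0.0], [0.0, -0.0, -1.0]]
ft_force: [0.8, 0.5, -2.8]
grip_width: 0.0119
shift units [-0.006  0.014  0.386] yaw x 36.05 q [-26.2  19.8  75.8   0.   84.4  27.8]
```

View pics/side5.png

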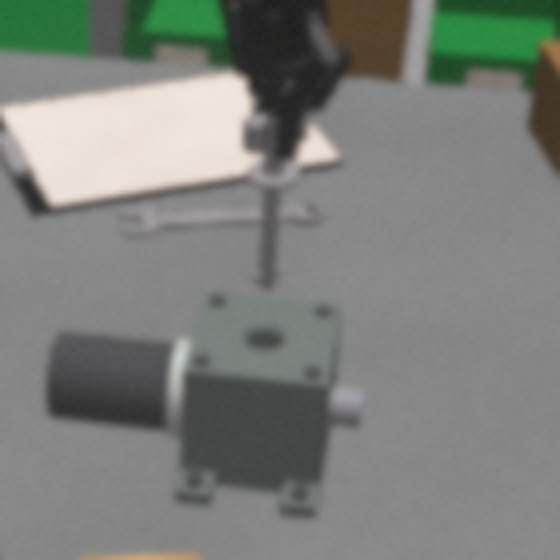

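View pics/scene5.png

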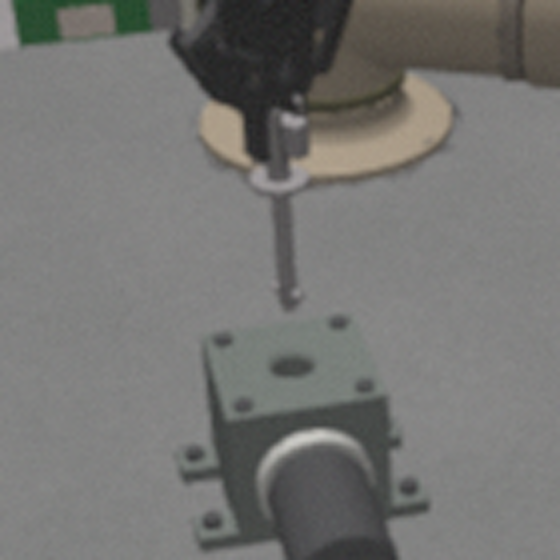

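View pics/wrist5.png

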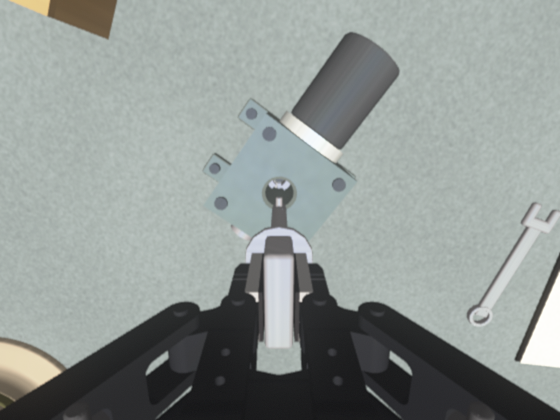

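Run:
```python
from h import *
p=np.array([.5195,-.1243])
for n,tip,well in(("side",(260+267/4,110+284/4),None),("scene",(160+290/4,100+305/4),None)):
    d=dict(np.load(f"pics/{n}5.npz")); f=d["frame"].astype(float); g=f.mean(2)
    print(n,"pred tip",proj(d,[*p,.1387]),"stem@.18",proj(d,[*p,.17]),"well",proj(d,[.5197,-.125,.098]))
    # well centroid: dark blob
    u,v=proj(d,[.5197,-.125,.098]).round().astype(int)
    b=g[v-8:v+9,u-10:u+11]; m=b<np.median(b)-22; k,l,s,c=cv2.connectedComponentsWithStats(m.astype(np.uint8)); i=1+np.argmax(s[1:,4]); wc=c[i]+[u-10,v-8]; print(" well blob",wc,s[i], "->",ray(d,*wc,.098))
    for z in (.195,.19,.185,.18,.175,.17,.165,.16):
        u,v=proj(d,[*p,z]); r=int(round(v)); row=g[r,int(u)-9:int(u)+10]; bg=np.median(np.r_[row[:4],row[-4:]]); wt=np.clip(bg-row-10,0,None)
        cu=(wt*np.arange(len(row))).sum()/wt.sum()+int(u)-9; print("  z",z,"pred u %.2f meas %.2f"%(u,cu))
```

```text
side pred tip [326.24680246 182.44831172] stem@.18 [326.789161 172.690814] well [325.52758763 194.53922365]
 well blob [325.7804878  194.31707317] [ 6  5  9  6 41] -> [ 0.51914828 -0.12622229  0.098     ]
  z 0.195 pred u 327.23 meas 326.85
  z 0.19 pred u 327.14 meas 326.82
  z 0.185 pred u 327.06 meas 326.89
  z 0.18 pred u 326.97 meas 326.75
  z 0.175 pred u 326.88 meas 326.67
  z 0.17 pred u 326.79 meas 326.56
  z 0.165 pred u 326.70 meas 326.55
  z 0.16 pred u 326.61 meas 326.32
scene pred tip [231.19897473 177.14247025] stem@.18 [230.37626323 166.14599856] well [231.97050933 191.00185489]
 well blob [232.59574468 191.08510638] [ 6  6 11  5 47] -> [ 0.52050144 -0.12355794  0.098     ]
  z 0.195 pred u 229.70 meas 230.30
  z 0.19 pred u 229.84 meas 230.49
  z 0.185 pred u 229.97 meas 230.60
  z 0.18 pred u 230.11 meas 230.77
  z 0.175 pred u 230.24 meas 230.89
  z 0.17 pred u 230.38 meas 230.92
  z 0.165 pred u 230.51 meas 231.11
  z 0.16 pred u 230.64 meas 231.51
```

```bash
python3 -m pendant '[6,-0.013,0.008,0.1,0,0,0,6,0,0,0.2,0,0,0,6,0,0,0.2,0,0,0,6,0,0,0.13,0,0,0,6,0,0,0.05,0,0,0,6,0,0,0.04,0,0,0,6,0,0,0.04,0,0,0,6,0,0,0.04,0,0,0,6,0,0,0.04,0,0,0,6,0,0,0,0,0,0]'
python3 go.py .5193 -.125 .186
python3 - <<'E'
from rig import *
from h import *
o=observe(); print(o["ft_force"].round(1),o["wrist_torque"].round(2))
d=get_image("wrist"); im=d["frame"][:,:,::-1]; cv2.imwrite("pics/w6.png",cv2.resize(im[130:270,200:360],None,fx=4,fy=4,interpolation=cv2.INTER_CUBIC))
E
```

```text
time_s: 10.55
position: [0.5192, -0.1257, 0.1991]
tool_rot: [[0.808, 0.589, -0.0], [0.589, -0.808, 0.0], [-0.0, -0.0, -1.0]]
ft_force: [-0.4, 0.5, -2.0]
grip_width: 0.0121
shift units [ 0.011 -0.01   0.263] yaw x 36.08 q [-26.3  21.7  80.1  -0.   78.2  27.6]
[-0.4  0.5 -2. ] [-0.01  0.02  0.  ]
```

View pics/w6.png

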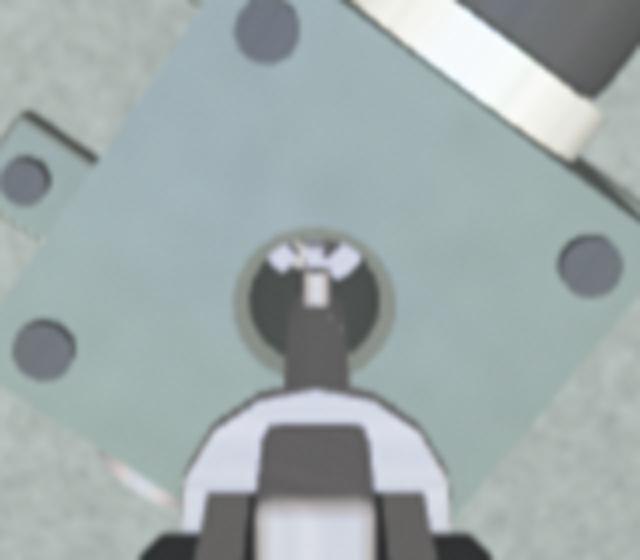

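The wrist view shows the stem (crop column 316) centred laterally in the well (315), with the tip just entering and no side forces. I go on slowly.

```bash
python3 -m pendant '[6,0,0,0.04,0,0,0,6,0,0,0.05,0,0,0,6,0,0,0.05,0,0,0,6,0,0,0.05,0,0,0,6,0,0,0.05,0,0,0,6,0,0,0.05,0,0,0,6,0,0,0.05,0,0,0,6,0,0,0,0,0,0]'
python3 -m pendant '[6,0,0,0.05,0,0,0,6,0,0,0.08,0,0,0,6,0,0,0.08,0,0,0,6,0,0,0.08,0,0,0,6,0,0,0.08,0,0,0,6,0,0,0.08,0,0,0,6,0,0,0.08,0,0,0,6,0,0,0.08,0,0,0,6,0,0,0.05,0,0,0,6,0,0,0,0,0,0]'
python3 go.py .5193 -.125 .1313
```

```text
time_s: 11.4
position: [0.5191, -0.1257, 0.1819]
tool_rot: [[0.808, 0.589, -0.001], [0.589, -0.808, 0.0], [-0.0, -0.001, -1.0]]
ft_force: [-0.8, -0.5, -2.2]
grip_width: 0.012
time_s: 12.4
position: [0.5191, -0.1257, 0.1489]
tool_rot: [[0.808, 0.589, -0.001], [0.589, -0.808, 0.0], [-0.0, -0.001, -1.0]]
ft_force: [-0.7, 0.4, -1.9]
grip_width: 0.0118
shift units [ 0.012 -0.009  0.353] yaw x 36.08 q [-26.3  24.6  84.5   0.   70.9  27.6]
```

```bash
python3 -m pendant '[6,0.004,-0.006,0.03,0,0,0,6,0,0,0.03,0,0,0,6,0,0,0.03,0,0,0,6,0,0,0.03,0,0,0,6,0,0,0.03,0,0,0,6,0,0,0.03,0,0,0,6,0,0,0.03,0,0,0,6,0,0,0.03,0,0,0,6,0,0,0,0,0,0]'
python3 go.py .5193 -.125 .1313
```

```text
time_s: 13.3
position: [0.5191, -0.1254, 0.1371]
tool_rot: [[0.808, 0.589, -0.0], [0.589, -0.808, 0.0], [-0.0, -0.0, -1.0]]
ft_force: [0.1, 0.5, -1.5]
grip_width: 0.0122
shift units [ 0.007 -0.004  0.116] yaw x 36.08 q [-26.3  25.3  85.5  -0.   69.2  27.6]
```

```bash
python3 -m pendant '[6,0,0,0.02,0,0,0,6,0,0,0.02,0,0,0,6,0,0,0.02,0,0,0,6,0,0,0.02,0,0,0,6,0,0,0.01,0,0,0,6,0,0,0,0,0,0]'
python3 -m pendant '[6,0,0,0.01,0,0,0,6,0,0,0.01,0,0,0,6,0,0,0,0,0,0]'
python3 go.py .5193 -.125 .1313
```

```text
time_s: 13.9
position: [0.5192, -0.1254, 0.1327]
tool_rot: [[0.808, 0.589, -0.0], [0.589, -0.808, 0.0], [-0.0, -0.0, -1.0]]
ft_force: [-1.0, 0.2, -1.4]
grip_width: 0.0124
time_s: 14.2
position: [0.5192, -0.1254, 0.1318]
tool_rot: [[0.808, 0.589, -0.0], [0.589, -0.808, 0.0], [-0.0, -0.0, -1.0]]
ft_force: [-0.3, -0.2, -2.6]
grip_width: 0.0119
shift units [ 0.007 -0.005  0.009] yaw x 36.08 q [-26.3  25.7  85.9  -0.   68.4  27.6]
```

```bash
for i in 1 2 ; do :; done; python3 -m pendant '[6,0,0,0.01,0,0,0,6,0,0,0.005,0,0,0,6,0,0,0,0,0,0]'
python3 go.py .5193 -.125 .1313
```

```text
time_s: 14.5
position: [0.5192, -0.1254, 0.131]
tool_rot: [[0.808, 0.589, -0.0], [0.589, -0.808, 0.0], [-0.0, -0.0, -1.0]]
ft_force: [0.8, 0.4, -2.9]
grip_width: 0.0123
shift units [ 0.006 -0.005 -0.005] yaw x 36.08 q [-26.3  25.7  86.    0.   68.3  27.6]
```

```bash
python3 -m pendant '[6,0,0,0.01,0,0,0,6,0,0,0,0,0,0]'
python3 -m pendant '[6,0,0,0.01,0,0,0,6,0,0,0,0,0,0]'
```

```text
time_s: 14.7
position: [0.5192, -0.1254, 0.1305]
tool_rot: [[0.808, 0.589, -0.0], [0.589, -0.808, 0.0], [-0.0, -0.0, -1.0]]
ft_force: [0.6, 0.1, -2.6]
grip_width: 0.0121
time_s: 14.9
position: [0.5192, -0.1254, 0.13]
tool_rot: [[0.808, 0.589, -0.0], [0.589, -0.808, 0.0], [-0.0, -0.0, -1.0]]
ft_force: [0.7, 0.1, -1.9]
grip_width: 0.012
```

```bash
python3 -m pendant '[6,0,0,0.01,0,0,0,6,0,0,0,0,0,0]'
python3 -m pendant '[6,0,0,0.01,0,0,0,6,0,0,0,0,0,0]'
```

```text
time_s: 15.1
position: [0.5192, -0.1254, 0.1295]
tool_rot: [[0.808, 0.589, -0.0], [0.589, -0.808, 0.0], [-0.0, -0.0, -1.0]]
ft_force: [0.5, 0.0, -2.3]
grip_width: 0.0121
time_s: 15.3
position: [0.5192, -0.1254, 0.129]
tool_rot: [[0.808, 0.589, -0.0], [0.589, -0.808, 0.0], [-0.0, -0.0, -1.0]]
ft_force: [0.1, 0.9, -2.5]
grip_width: 0.0123
```

No contact yet, 2 mm below the ring-top level, so the pins seem to be entering the gaps near the edge of the catch window. I turn 4° towards the measured gap centre and go down.

```bash
python3 -m pendant '[6,0,0,0,0,0,0.2,6,0,0,0,0,0,0.2,6,0,0,0,0,0,0.1,6,0,0,0,0,0,0]'; python3 -c "
from rig import *
o=observe();print(o['wrist_torque'].round(3))"
python3 -m pendant '[6,0,0,0.01,0,0,0,6,0,0,0.01,0,0,0,6,0,0,0,0,0,0]'; python3 -c "
from rig import *
o=observe();print(o['wrist_torque'].round(3))"
```

```text
time_s: 15.7
position: [0.5192, -0.1254, 0.1291]
tool_rot: [[0.848, 0.531, 0.0], [0.531, -0.848, -0.0], [0.0, 0.0, -1.0]]
ft_force: [0.0, -1.2, -2.5]
grip_width: 0.0122
[ 0.02  -0.011  0.014]
time_s: 16.0
position: [0.5192, -0.1254, 0.128]
tool_rot: [[0.847, 0.531, -0.0], [0.531, -0.847, 0.0], [-0.0, -0.0, -1.0]]
ft_force: [0.1, 0.0, -2.2]
grip_width: 0.0122
[-0.006  0.011 -0.015]
```

```bash
python3 -m pendant '[6,0,0,0.015,0,0,0,6,0,0,0.015,0,0,0,6,0,0,0.015,0,0,0,6,0,0,0,0,0,0]'
python3 -m pendant '[6,0,0,0.015,0,0,0,6,0,0,0.015,0,0,0,6,0,0,0,0,0,0]'; python3 -c "
from rig import *
o=observe();print(o['wrist_torque'].round(3))"
```

```text
time_s: 16.4
position: [0.5194, -0.1255, 0.126]
tool_rot: [[0.847, 0.531, 0.001], [0.531, -0.847, -0.0], [0.0, 0.001, -1.0]]
ft_force: [-1.0, 0.2, 0.5]
grip_width: 0.0117
time_s: 16.7
position: [0.5193, -0.1255, 0.1244]
tool_rot: [[0.847, 0.531, 0.0], [0.531, -0.847, -0.0], [0.0, 0.0, -1.0]]
ft_force: [0.5, -0.7, 1.7]
grip_width: 0.0121
[-0.085 -0.01   0.061]
```

The force rose by 3 N at the pad depth, as expected. I keep going down to thread height.

```bash
python3 -m pendant '[6,0,0,0.01,0,0,0,6,0,0,0.01,0,0,0,6,0,0,0.01,0,0,0,6,0,0,0,0,0,0]'
python3 -m pendant '[6,0,0,0.01,0,0,0,6,0,0,0.01,0,0,0,6,0,0,0,0,0,0]'; python3 -c "
from rig import *
o=observe();print(o['wrist_torque'].round(3))"
```

```text
time_s: 17.1
position: [0.5192, -0.1254, 0.1228]
tool_rot: [[0.847, 0.531, 0.0], [0.531, -0.847, -0.0], [0.0, 0.0, -1.0]]
ft_force: [-0.8, -0.4, 2.7]
grip_width: 0.0126
time_s: 17.4
position: [0.5192, -0.1254, 0.1218]
tool_rot: [[0.847, 0.531, 0.0], [0.531, -0.847, -0.0], [0.0, 0.0, -1.0]]
ft_force: [0.4, 0.2, 2.6]
grip_width: 0.0121
[-0.054 -0.1   -0.031]
```

```bash
python3 -m pendant '[6,0,0,0.01,0,0,0,6,0,0,0.006,0,0,0,6,0,0,0,0,0,0]'
python3 -m pendant '[6,0,0,0.008,0,0,0,6,0,0,0,0,0,0]'; python3 -c "
from rig import *
o=observe();print(o['wrist_torque'].round(3))"
```

```text
time_s: 17.7
position: [0.5192, -0.1254, 0.121]
tool_rot: [[0.847, 0.531, 0.0], [0.531, -0.847, -0.0], [0.0, 0.0, -1.0]]
ft_force: [1.2, 0.9, 3.3]
grip_width: 0.0117
time_s: 17.9
position: [0.5192, -0.1254, 0.1206]
tool_rot: [[0.847, 0.531, 0.0], [0.531, -0.847, -0.0], [0.0, 0.0, -1.0]]
ft_force: [-0.3, -0.2, 2.6]
grip_width: 0.0121
[-0.059 -0.026 -0.006]
```

```bash
python3 -m pendant '[6,0,0,0.006,0,0,0,6,0,0,0,0,0,0]'
python3 -m pendant '[6,0,0,0.006,0,0,0,6,0,0,0,0,0,0]'; python3 -c "
from rig import *
o=observe();print(o['wrist_torque'].round(3))"
```

```text
time_s: 18.1
position: [0.5192, -0.1254, 0.1203]
tool_rot: [[0.847, 0.531, 0.0], [0.531, -0.847, -0.0], [-0.0, 0.0, -1.0]]
ft_force: [0.0, 1.2, 3.1]
grip_width: 0.012
time_s: 18.3
position: [0.5192, -0.1254, 0.12]
tool_rot: [[0.847, 0.531, 0.0], [0.531, -0.847, 0.0], [0.0, 0.0, -1.0]]
ft_force: [-0.2, -0.6, 4.4]
grip_width: 0.012
[-0.023 -0.011 -0.015]
```

```bash
python3 -m pendant '[6,0,0,0.002,0,0,0.25,6,0,0,0.002,0,0,0.25,6,0,0,0.002,0,0,0.25,6,0,0,0.002,0,0,0.25,6,0,0,0,0,0,0]'; python3 -c "
from rig import *
o=observe();print(o['wrist_torque'].round(3))"
```

```text
time_s: 18.8
position: [0.5192, -0.1254, 0.1196]
tool_rot: [[0.913, 0.408, 0.0], [0.408, -0.913, -0.0], [0.0, 0.0, -1.0]]
ft_force: [-0.5, -0.7, 3.3]
grip_width: 0.0122
[-0.028 -0.061  0.041]
```

```bash
python3 -m pendant '[6,0,0,0.002,0,0,0.25,6,0,0,0.003,0,0,0.35,6,0,0,0.003,0,0,0.35,6,0,0,0.003,0,0,0.35,6,0,0,0,0,0,0]'; python3 -c "
from rig import *
o=observe();print(o['wrist_torque'].round(3))"
```

```text
time_s: 19.3
position: [0.5193, -0.1254, 0.1191]
tool_rot: [[0.972, 0.237, 0.0], [0.237, -0.972, -0.0], [0.0, 0.0, -1.0]]
ft_force: [0.3, -0.6, 4.7]
grip_width: 0.012
[ 0.026 -0.047  0.005]
```

```bash
python3 -m pendant '[6,0,0,0.003,0,0,0.3,6,0,0,0.004,0,0,0.45,6,0,0,0.004,0,0,0.45,6,0,0,0.004,0,0,0.45,6,0,0,0.003,0,0,0.3,6,0,0,0,0,0,0]'; python3 -c "
from rig import *
o=observe();print(o['wrist_torque'].round(3))"
```

```text
time_s: 19.9
position: [0.5193, -0.1254, 0.1183]
tool_rot: [[0.999, -0.032, 0.0], [-0.032, -0.999, -0.0], [0.0, 0.0, -1.0]]
ft_force: [0.6, 0.1, 5.1]
grip_width: 0.0121
[-0.032  0.014  0.025]
```

```bash
python3 -m pendant '[6,0,0,0.003,0,0,0.3,6,0,0,0.005,0,0,0.45,6,0,0,0.005,0,0,0.45,6,0,0,0.005,0,0,0.45,6,0,0,0.003,0,0,0.3,6,0,0,0,0,0,0]'; python3 -c "
from rig import *
o=observe();print(o['wrist_torque'].round(3))"
```

```text
time_s: 20.5
position: [0.5193, -0.1255, 0.1173]
tool_rot: [[0.954, -0.3, 0.0], [-0.3, -0.954, -0.0], [0.0, 0.0, -1.0]]
ft_force: [-0.0, -0.3, 5.3]
grip_width: 0.0118
[-0.023  0.011 -0.012]
```

```bash
python3 -m pendant '[6,0,0,0.004,0,0,0.3,6,0,0,0.005,0,0,0.45,6,0,0,0.004,0,0,0.45,6,0,0,0.003,0,0,0.3,6,0,0,0.002,0,0,0.2,6,0,0,0,0,0,0]'; python3 -c "
from rig import *
from h import *
o=observe();print(o['wrist_torque'].round(3))
d=get_image('wrist'); cv2.imwrite('pics/w7.png',d['frame'][:,:,::-1])"
```

```text
time_s: 21.1
position: [0.5194, -0.1255, 0.1165]
tool_rot: [[0.857, -0.515, 0.001], [-0.515, -0.857, -0.0], [0.001, -0.0, -1.0]]
ft_force: [0.3, -0.2, 5.7]
grip_width: 0.0123
[-0.02   0.028 -0.049]
```

View pics/w7.png

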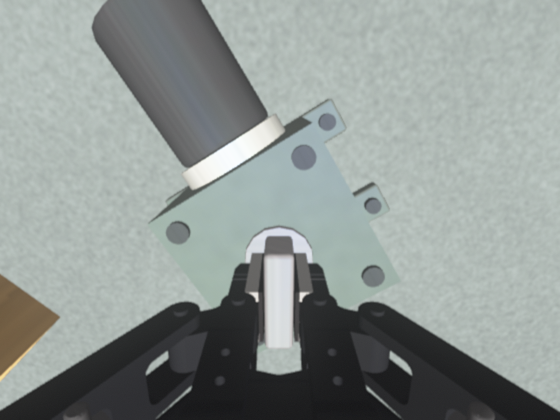

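The wrist view shows the bar still straight between the fingers (column 279) after about 61° of turn, with the collar just above the face. I continue to the stop.

```bash
python3 -m pendant '[6,0,0,0.003,0,0,0.3,6,0,0,0.003,0,0,0.4,6,0,0,0.003,0,0,0.4,6,0,0,0.002,0,0,0.3,6,0,0,0.001,0,0,0.2,6,0,0,0,0,0,0]'; python3 -c "
from rig import *
o=observe();print(o['wrist_torque'].round(3))"
python3 -m pendant '[6,0,0,0,0,0,0.2,6,0,0,0,0,0,0.3,6,0,0,0,0,0,0.2,6,0,0,0,0,0,0.1,6,0,0,0,0,0,0]'; python3 -c "
from rig import *
o=observe();print(o['wrist_torque'].round(3))"
```

```text
time_s: 21.75
position: [0.5193, -0.1255, 0.1158]
tool_rot: [[0.722, -0.692, 0.0], [-0.692, -0.722, -0.0], [0.0, -0.0, -1.0]]
ft_force: [-1.0, -0.7, 6.0]
grip_width: 0.012
[-0.048  0.042  0.026]
time_s: 22.25
position: [0.5193, -0.1255, 0.1158]
tool_rot: [[0.64, -0.768, 0.0], [-0.768, -0.64, -0.0], [0.0, -0.0, -1.0]]
ft_force: [0.4, -0.1, 3.7]
grip_width: 0.0125
[-0.01  -0.028  0.048]
```

```bash
for k in 1; do :; done; python3 -m pendant '[6,0,0,0,0,0,0.2,6,0,0,0,0,0,0.2,6,0,0,0,0,0,0]'; python3 -c "
from rig import *
o=observe();print(o['wrist_torque'].round(3))"
python3 -m pendant '[6,0,0,0,0,0,0.2,6,0,0,0,0,0,0.2,6,0,0,0,0,0,0]'; python3 -c "
from rig import *
o=observe();print(o['wrist_torque'].round(3))"
```

```text
time_s: 22.55
position: [0.5193, -0.1255, 0.1158]
tool_rot: [[0.596, -0.803, 0.0], [-0.803, -0.596, -0.0], [0.0, -0.0, -1.0]]
ft_force: [-0.1, -0.1, 5.7]
grip_width: 0.0123
[-0.057  0.045  0.029]
time_s: 22.85
position: [0.5193, -0.1255, 0.1158]
tool_rot: [[0.55, -0.835, 0.0], [-0.835, -0.55, -0.0], [0.0, -0.0, -1.0]]
ft_force: [0.7, -0.7, 4.7]
grip_width: 0.0122
[-0.026  0.037  0.063]
```

```bash
python3 -m pendant '[6,0,0,0,0,0,0.2,6,0,0,0,0,0,0.1,6,0,0,0,0,0,0]'; python3 -c "
from rig import *
o=observe();print(o['wrist_torque'].round(3))"
python3 -m pendant '[6,0,0,0,0,0,0.15,6,0,0,0,0,0,0.1,6,0,0,0,0,0,0]'; python3 -c "
from rig import *
o=observe();print(o['wrist_torque'].round(3))"
```

```text
time_s: 23.15
position: [0.5193, -0.1255, 0.1158]
tool_rot: [[0.515, -0.857, 0.0], [-0.857, -0.515, -0.0], [0.0, -0.0, -1.0]]
ft_force: [-0.2, -1.1, 5.0]
grip_width: 0.0122
[-0.031  0.001  0.008]
time_s: 23.45
position: [0.5194, -0.1255, 0.1158]
tool_rot: [[0.485, -0.874, 0.001], [-0.874, -0.485, -0.0], [0.0, -0.0, -1.0]]
ft_force: [1.6, 0.6, 5.3]
grip_width: 0.0119
[ 0.044 -0.062  0.081]
```

```bash
python3 -m pendant '[6,0,0,0,0,0,0.15,6,0,0,0,0,0,0,6,0,0,0,0,0,0]'; python3 -c "
from rig import *
o=observe();print(o['wrist_torque'].round(3))"
python3 -m pendant '[6,0,0,0,0,0,0.15,6,0,0,0,0,0,0,6,0,0,0,0,0,0]'; python3 -c "
from rig import *
o=observe();print(o['wrist_torque'].round(3))"
```

```text
time_s: 23.75
position: [0.5194, -0.1254, 0.1158]
tool_rot: [[0.467, -0.884, 0.001], [-0.884, -0.467, -0.0], [0.0, -0.0, -1.0]]
ft_force: [1.0, 0.6, 5.1]
grip_width: 0.0122
[ 0.028 -0.041  0.024]
time_s: 24.05
position: [0.5194, -0.1255, 0.1158]
tool_rot: [[0.448, -0.894, 0.001], [-0.894, -0.448, -0.0], [0.0, -0.001, -1.0]]
ft_force: [0.1, -0.0, 4.6]
grip_width: 0.012
[ 0.01  -0.091  0.031]
```

```bash
python3 -m pendant '[6,0,0,0,0,0,0.15,6,0,0,0,0,0,0.1,6,0,0,0,0,0,0]'; python3 -c "
from rig import *
o=observe();print(o['wrist_torque'].round(3))"
python3 -m pendant '[6,0,0,0,0,0,0.15,6,0,0,0,0,0,0,6,0,0,0,0,0,0]'; python3 -c "
from rig import *
o=observe();print(o['wrist_torque'].round(3))
from h import *
d=get_image('wrist'); cv2.imwrite('pics/w8.png',d['frame'][:,:,::-1])
np.savez('pics/w8.npz',**d)"
```

```text
time_s: 24.35
position: [0.5194, -0.1255, 0.1159]
tool_rot: [[0.417, -0.909, 0.001], [-0.909, -0.417, -0.0], [0.0, -0.001, -1.0]]
ft_force: [0.5, 0.3, 6.1]
grip_width: 0.0119
[ 0.049 -0.139  0.045]
time_s: 24.65
position: [0.5194, -0.1255, 0.1159]
tool_rot: [[0.398, -0.917, 0.001], [-0.917, -0.398, -0.0], [0.0, -0.001, -1.0]]
ft_force: [0.9, -0.5, 4.9]
grip_width: 0.012
[ 0.022 -0.099  0.053]
```

View pics/w8.png

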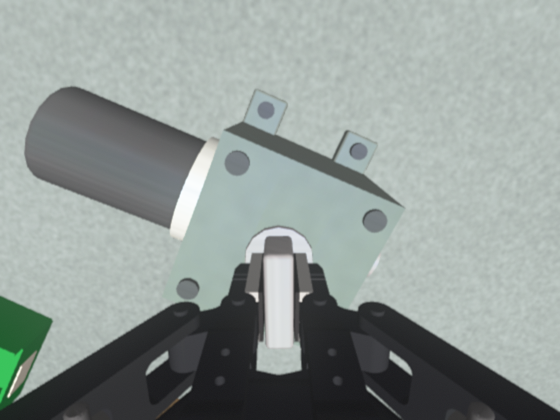

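```bash
python3 -m pendant '[6,0,0,0,0,0,0.15,6,0,0,0,0,0,0,6,0,0,0,0,0,0]'; python3 -c "
from rig import *
o=observe();print(o['wrist_torque'].round(3))"
python3 -m pendant '[6,0,0,0,0,0,0.15,6,0,0,0,0,0,0,6,0,0,0,0,0,0]'; python3 -c "
from rig import *
o=observe();print(o['wrist_torque'].round(3))"
```

```text
time_s: 25.0
position: [0.5194, -0.1254, 0.1158]
tool_rot: [[0.379, -0.926, 0.001], [-0.926, -0.379, -0.0], [0.0, -0.001, -1.0]]
ft_force: [-0.5, -0.7, 4.7]
grip_width: 0.0123
[ 0.003 -0.094  0.083]
time_s: 25.3
position: [0.5194, -0.1254, 0.1158]
tool_rot: [[0.359, -0.933, 0.001], [-0.933, -0.359, -0.0], [0.0, -0.001, -1.0]]
ft_force: [0.3, -0.5, 5.1]
grip_width: 0.0121
[ 0.077 -0.145  0.086]
```

```bash
python3 - <<'E'
from rig import *
from h import *
d=get_image("wrist"); np.savez("pics/w9.npz",**d); cv2.imwrite("pics/w9.png",d["frame"][:,:,::-1])
for n in ("pics/wrist5.png","pics/w7.png","pics/w8.png","pics/w9.png"):
    g=cv2.imread(n).astype(float).mean(2)
    out=[]
    for r in range(258,344,4):
        row=np.convolve(g[r,250:308],[1,1,1],'same')/3; b=row>165
        # largest bright segment around 279
        i=29; 
        if not b[i]: continue
        l=i; 
        while b[l-1]: l-=1
        h=i
        while b[h+1]: h+=1
        out.append((r,250+(l+h)/2,h-l))
    o=np.array(out); k=np.polyfit(o[:,0],o[:,1],1); print(n,len(o),"slope",k[0].round(4),"deg",np.degrees(np.arctan(k[0])).round(2),"c300",np.polyval(k,300).round(2),"w",o[:,2].min(),o[:,2].max())
E
python3 -c "
import cv2
im=cv2.imread('pics/w9.png');cv2.imwrite('pics/w9c.png',cv2.resize(im[200:360,200:360],None,fx=3.7,fy=3.7))"
```

```text
pics/wrist5.png 22 slope 0.0041 deg 0.23 c300 278.41 w 25.0 27.0
pics/w7.png 22 slope 0.007 deg 0.4 c300 278.66 w 25.0 28.0
pics/w8.png 22 slope -0.0003 deg -0.02 c300 278.64 w 26.0 33.0
pics/w9.png 22 slope 0.0126 deg 0.72 c300 278.5 w 25.0 33.0
```

View pics/w9c.png

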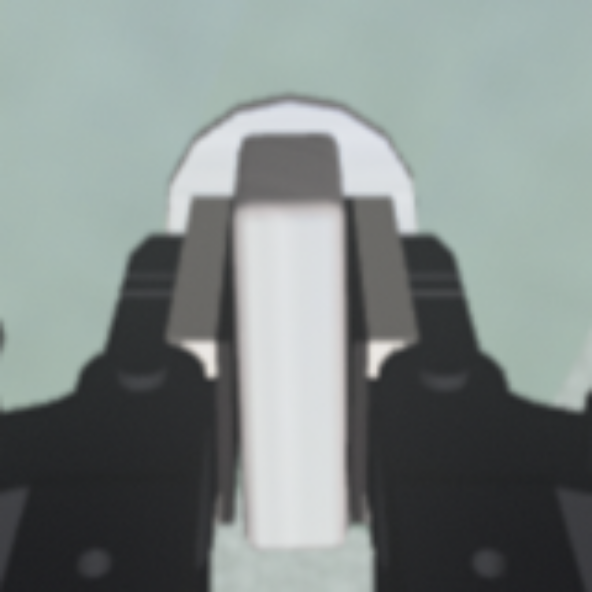

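```bash
cat > bar.py <<'E'
from h import *
import sys
for n in sys.argv[1:]:
    g=cv2.imread(n).astype(float).mean(2)
    L=[];Rr=[]
    for r in range(262,336,3):
        row=cv2.GaussianBlur(g[r:r+1,255:303],(5,1),0)[0]; dg=np.diff(row)
        def sub(a,i):
            i=np.clip(i,1,len(a)-2); y=a[i-1:i+2]; return i+.5*(y[0]-y[2])/(y[0]-2*y[1]+y[2]+1e-9)
        i=np.argmax(dg[:24]); j=24+np.argmin(dg[24:]); L.append((r,255.5+sub(dg,i))); Rr.append((r,255.5+sub(dg,j)))
    L=np.array(L);Rr=np.array(Rr)
    f=lambda P:np.polyfit(P[:,0],P[:,1],1)
    l=f(L); q=f(Rr)
    print(n,"L slope %.4f R slope %.4f mid %.2f deg"%(l[0],q[0],np.degrees((l[0]+q[0])/2)),"res",np.std(L[:,1]-np.polyval(l,L[:,0])).round(2),np.std(Rr[:,1]-np.polyval(q,Rr[:,0])).round(2))
E
python3 bar.py pics/wrist4.png pics/wrist5.png pics/w7.png pics/w8.png pics/w9.png
```

```text
pics/wrist4.png L slope 0.0119 R slope -0.0116 mid 0.01 deg res 0.23 0.24
pics/wrist5.png L slope 0.0135 R slope -0.0118 mid 0.05 deg res 0.2 0.21
pics/w7.png L slope 0.0163 R slope -0.0136 mid 0.08 deg res 0.11 0.18
pics/w8.png L slope 0.0167 R slope -0.0026 mid 0.40 deg res 0.43 0.1
pics/w9.png L slope 0.0198 R slope 0.0042 mid 0.69 deg res 0.52 0.11
```

The bar has begun to lag the fingers slightly (0.7° in the image) and the torque is rising, which suggests the stop. I press a few degrees more, watching the torque.

```bash
python3 -m pendant '[6,0,0,0,0,0,0.15,6,0,0,0,0,0,0.15,6,0,0,0,0,0,0]'; python3 -c "
from rig import *
o=observe();print(o['wrist_torque'].round(3))"
python3 -m pendant '[6,0,0,0,0,0,0.15,6,0,0,0,0,0,0,6,0,0,0,0,0,0]'; python3 -c "
from rig import *
from h import *
o=observe();print(o['wrist_torque'].round(3))
d=get_image('wrist'); np.savez('pics/w10.npz',**d); cv2.imwrite('pics/w10.png',d['frame'][:,:,::-1])
R=o['tool_rot'];print(np.degrees(np.arctan2(R[1,0],R[0,0])))"; python3 bar.py pics/w10.png
python3 - <<'E'
from h import *
for n in ("w2","w9","w10"):
    d=dict(np.load(f"pics/{n}.npz")); w=cloud(d); K,R,t=cam(d); z0=.141 if n=="w2" else .1455
    c=(.5514,.1567) if n=="w2" else (.5194,-.1254)
    m=(np.hypot(w[...,0]-c[0],w[...,1]-c[1])<.03)&(w[...,2]<.16)&(w[...,2]>.11)
    print(n,np.percentile(w[m][:,2],[50,90,99]))
    z0=np.percentile(w[m][:,2],90)
    m&=abs(w[...,2]-z0)<.003
    px=np.argwhere(m)[:,::-1]; 
    cn=cv2.connectedComponentsWithStats(m.astype(np.uint8)); l=1+np.argmax(cn[2][1:,4]); px=np.argwhere(cn[1]==l)[:,::-1]
    X=np.array([ray(d,u,v,z0)[:2] for u,v in px],np.float32)*1000
    print(len(X),cv2.minAreaRect(X),"mean",X.mean(0)); v=np.linalg.svd(X-X.mean(0),full_matrices=False)[2][0]; print(np.degrees(np.arctan2(v[1],v[0])))
E
```

```text
time_s: 25.65
position: [0.5195, -0.1254, 0.1159]
tool_rot: [[0.319, -0.948, 0.001], [-0.948, -0.319, -0.0], [0.0, -0.001, -1.0]]
ft_force: [0.7, 0.6, 5.3]
grip_width: 0.0122
[ 0.052 -0.141  0.067]
time_s: 25.95
position: [0.5195, -0.1254, 0.1158]
tool_rot: [[0.3, -0.954, 0.001], [-0.954, -0.3, -0.0], [0.0, -0.001, -1.0]]
ft_force: [0.9, 0.5, 5.6]
grip_width: 0.0119
[ 0.037 -0.172  0.227]
-72.54333563872804
pics/w10.png L slope 0.0254 R slope 0.0130 mid 1.10 deg res 0.59 0.12
w2 [0.14130514 0.14225522 0.14300589]
1372 ((551.4955444335938, 156.60885620117188), (11.819535255432129, 43.40409851074219), 78.86328887939453) mean [551.3851 156.6537]
-11.08514
w9 [0.1451716  0.15389204 0.15962692]
425 ((527.3019409179688, -124.8459243774414), (11.817502975463867, 23.83743667602539), 47.32052993774414) mean [ 528.5937   -126.502785]
121.76963
w10 [0.1451641  0.15388726 0.15959701]
422 ((527.3453979492188, -125.29745483398438), (11.818737030029297, 23.838565826416016), 43.73542022705078) mean [ 528.5246 -126.9356]
118.080635
```

```bash
cat > ang.py <<'E'
from h import *
import sys
for n in sys.argv[1:]:
    d=dict(np.load(f"pics/{n}.npz")); w=cloud(d); K,R,t=cam(d); f=d["frame"].astype(float).mean(2)
    m=(np.hypot(w[...,0]-.5194,w[...,1]+.1254)<.03)&(abs(w[...,2]-.145)<.003)&(f>165)
    cn=cv2.connectedComponentsWithStats(m.astype(np.uint8)); l=1+np.argmax(cn[2][1:,4]); px=np.argwhere(cn[1]==l)[:,::-1]
    zm=np.median(w[cn[1]==l][:,2])
    X=np.array([ray(d,u,v,.145)[:2] for u,v in px],np.float32)*1000
    r=cv2.minAreaRect(X); v=np.linalg.svd(X-X.mean(0),full_matrices=False)[2][0]
    k=-R.T[:,1]; print(n,len(X),"zmed",zm.round(4),r,"pca",np.degrees(np.arctan2(v[1],v[0])).round(2)%180-180,"tool",np.degrees(np.arctan2(R[0,1],R[0,0])+0).round(2))
E
python3 ang.py wrist4 wrist5 w8 w9 w10
```

```text
Traceback (most recent call last):
  File "ang.py", line 6, in <module>
    cn=cv2.connectedComponentsWithStats(m.astype(np.uint8)); l=1+np.argmax(cn[2][1:,4]); px=np.argwhere(cn[1]==l)[:,::-1]
                                                                 ~~~~~~~~~^^^^^^^^^^^^^
ValueError: attempt to get argmax of an empty sequence
```

```bash
python3 ang.py w8 w9 w10
```

```text
w8 2559 zmed 0.1453 ((519.2951049804688, -125.74401092529297), (11.357337951660156, 43.2010498046875), 24.008567810058594) pca -65.95 tool -156.59
w9 2552 zmed 0.1453 ((519.3582153320312, -125.61052703857422), (11.111861228942871, 43.18778991699219), 22.356069564819336) pca -67.99 tool -158.98
w10 2549 zmed 0.1453 ((519.232177734375, -125.59709930419922), (11.39242172241211, 43.21107482910156), 19.17013931274414) pca -70.84 tool -162.57
```

```bash
for i in 1 2 3; do python3 -m pendant '[6,0,0,0,0,0,0]' | head -1;  python3 -c "
from rig import *
o=observe();print(o['wrist_torque'].round(3),o['ft_force'].round(1),o['joint_efforts'].round(2))"; done
```

```text
time_s: 26.1
[ 0.134 -0.15   0.189] [1.  0.2 5.6] [ -0.47 -42.72 -17.48  -0.11   0.12   0.2 ]
time_s: 26.2
[ 0.096 -0.142  0.192] [ 0.6 -0.5  6.2] [ -0.47 -42.72 -17.48  -0.11   0.12   0.2 ]
time_s: 26.3
[ 0.099 -0.208  0.177] [0.5 0.8 4.8] [ -0.47 -42.72 -17.48  -0.11   0.12   0.2 ]
```

```bash
python3 -m pendant '[6,0,0,0,0,0,0.1,6,0,0,0,0,0,0]' | head -1;  python3 -c "
from rig import *
from h import *
o=observe();print(o['wrist_torque'].round(3),o['ft_force'].round(1),o['joint_efforts'].round(2))
d=get_image('wrist'); np.savez('pics/w11.npz',**d); cv2.imwrite('pics/w11.png',d['frame'][:,:,::-1])
R=o['tool_rot'];print(np.degrees(np.arctan2(R[1,0],R[0,0])))"; python3 ang.py w11
```

```text
time_s: 26.5
[ 0.111 -0.165  0.218] [0.3 0.4 5.5] [ -0.52 -42.72 -17.48  -0.1    0.12   0.36]
-73.35624332844782
w11 2551 zmed 0.1453 ((519.248779296875, -125.57933044433594), (11.37277603149414, 43.2138671875), 18.449243545532227) pca -71.47 tool -163.38
```

The screw stands at home height: the bar top at 0.1453 puts the collar underside at about 0.1003 and the tip about 84.7 mm deep. The torque has risen to about 0.22 N m at roughly 100° past the gap centre. I unload the twist, let go, and look.

```bash
python3 -m pendant '[6,0,0,0,0,0,-0.1,6,0,0,0,0,0,-0.1,6,0,0,0,0,0,0]';  python3 -c "
from rig import *
o=observe();print(o['wrist_torque'].round(3),o['ft_force'].round(1),o['joint_efforts'].round(2))"
python3 -m pendant '[14,0,0,0,0,0,0,18,0,0,0,0,0,0,24,0,0,0,0,0,0,30,0,0,0,0,0,0,36,0,0,0,0,0,0,36,0,0,0,0,0,0]';  python3 -c "
from rig import *
from h import *
o=observe();print(o['wrist_torque'].round(3),o['ft_force'].round(1),o['joint_efforts'].round(2))
d=get_image('wrist'); np.savez('pics/w12.npz',**d); cv2.imwrite('pics/w12.png',d['frame'][:,:,::-1])"; python3 ang.py w12
```

```text
time_s: 26.85
position: [0.5195, -0.1254, 0.1159]
tool_rot: [[0.314, -0.95, 0.001], [-0.95, -0.314, -0.0], [0.0, -0.001, -1.0]]
ft_force: [1.6, 1.1, 5.4]
grip_width: 0.0123
[ 0.108 -0.115  0.174] [1.6 1.1 5.4] [ -0.45 -42.72 -17.49  -0.12   0.11   0.06]
time_s: 27.45
position: [0.5191, -0.1254, 0.1155]
tool_rot: [[0.31, -0.951, -0.0], [-0.951, -0.31, 0.0], [-0.0, 0.0, -1.0]]
ft_force: [-0.6, -0.7, -0.1]
grip_width: 0.0359
[0.053 0.057 0.022] [-0.6 -0.7 -0.1] [ -0.   -45.4  -19.09  -0.     0.    -0.  ]
w12 2583 zmed 0.1468 ((519.0787353515625, -124.41291809082031), (11.860199928283691, 43.8875617980957), 24.362010955810547) pca -65.85 tool -161.94
```

View pics/w12.png

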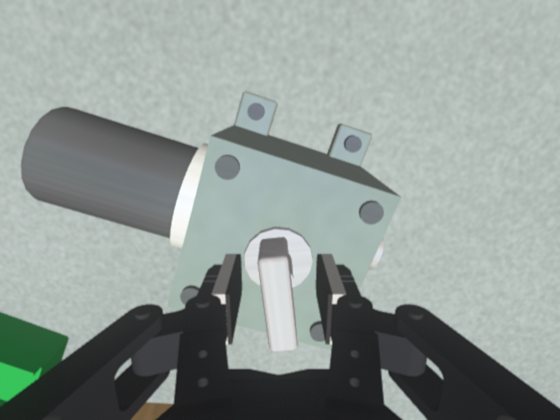

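```bash
cat > ht.py <<'E'
from h import *
import sys
for n in sys.argv[1:]:
    d=dict(np.load(f"pics/{n}.npz")); w=cloud(d)
    r=np.hypot(w[...,0]-.5194,w[...,1]+.125); z=w[...,2]
    face=(r>.025)&(r<.04)&(abs(z-.098)<.004)
    A=np.c_[w[face][:,:2]-[.5194,-.125],np.ones(face.sum())]; k=np.linalg.lstsq(A,z[face],rcond=None)[0]
    rel=z-(k[0]*(w[...,0]-.5194)+k[1]*(w[...,1]+.125)+k[2])
    c=(r<.017)&(r>.008)&(rel>.002)&(rel<.012)
    b=(r<.02)&(rel>.040)&(rel<.056)
    print(n,"face",k[2].round(5),"collar top rel",np.median(rel[c])*1e3,c.sum(),"bar top rel",np.median(rel[b])*1e3,b.sum(), "-> underside",np.median(rel[c])*1e3-4,np.median(rel[b])*1e3-45)
    for a,s in((rel[c],w[c]),(rel[b],w[b])):
        q=np.linalg.lstsq(np.c_[s[:,:2]-s[:,:2].mean(0),np.ones(len(s))],a,rcond=None)[0]; print("  tilt deg",np.degrees(q[:2]).round(2))
E
python3 ht.py w12 w11 w8
```

```text
w12 face 0.09842 collar top rel 7.555287811459574 1447 bar top rel 48.42176141307549 3151 -> underside 3.555287811459574 3.4217614130754868
  tilt deg [0.23 0.21]
  tilt deg [1.29 0.51]
w11 face 0.09842 collar top rel 6.024351834411794 738 bar top rel 47.066712216142456 4082 -> underside 2.024351834411794 2.066712216142456
  tilt deg [0.12 0.4 ]
  tilt deg [-0.04  0.29]
w8 face 0.09843 collar top rel 6.013873601431227 731 bar top rel 47.03952797727566 4117 -> underside 2.013873601431227 2.039527977275661
  tilt deg [ 0.26 -0.29]
  tilt deg [-0.25  0.07]
```

```bash
python3 -m pendant '[36,0,0,0,0,0,0,36,0,0,0,0,0,0,36,0,0,0,0,0,0,36,0,0,0,0,0,0,36,0,0,0,0,0,0]'|head -1;  python3 -c "
from rig import *
from h import *
d=get_image('wrist'); np.savez('pics/w13.npz',**d); cv2.imwrite('pics/w13.png',d['frame'][:,:,::-1])"; python3 ang.py w13; python3 ht.py w13
```

```text
time_s: 28.0
w13 2583 zmed 0.1468 ((519.0371704101562, -124.446533203125), (11.635711669921875, 43.91707992553711), 24.405372619628906) pca -65.79 tool -161.94
w13 face 0.09842 collar top rel 7.520672891862569 1438 bar top rel 48.42214802567232 3129 -> underside 3.520672891862569 3.422148025672321
  tilt deg [0.01 0.25]
  tilt deg [0.92 0.35]
```

```bash
python3 - <<'E'
from h import *
for n in ("w2","wrist3"):
    d=dict(np.load(f"pics/{n}.npz")); w=cloud(d); z=w[...,2]
    r=np.hypot(w[...,0]-.5515,w[...,1]-.1566); 
    face=(r>.022)&(r<.035)&(abs(z-.096)<.003)
    k=np.linalg.lstsq(np.c_[w[face][:,:2]-[.5515,.1566],np.ones(face.sum())],z[face],rcond=None)[0]
    rel=z-(k[0]*(w[...,0]-.5515)+k[1]*(w[...,1]-.1566)+k[2])
    c=(r<.017)&(r>.008)&(rel>.002)&(rel<.008); b=(r<.022)&(rel>.04)&(rel<.05)
    print(n,k[2],np.median(rel[c])*1e3,np.median(rel[b])*1e3,c.sum(),b.sum())
E
python3 -c "
from h import *
im=cv2.imread('pics/w13.png');cv2.imwrite('pics/w13c.png',cv2.resize(im[200:360,200:360],None,fx=3.7,fy=3.7))"
```

```text
w2 0.09648510477269356 4.006610239787725 44.82995438384823 822 1390
wrist3 0.09646470222405462 3.99782655679351 44.806884947208914 897 1538
```

View pics/w13c.png

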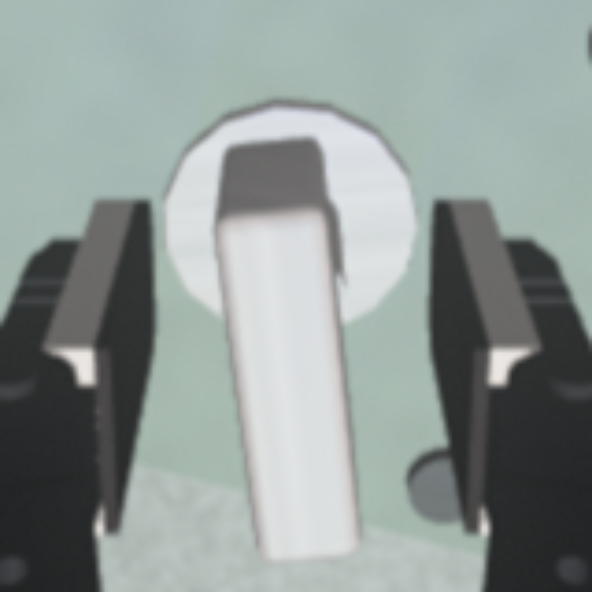

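After release the bar sits stably at -65.8° with the collar underside 3.5 mm above the face. It also shifted about 1.1 mm in +y, so I was holding it off-axis. I regrip it centred and feel for the stop once more.

```bash
python3 -m pendant '[36,-0.019,-0.006,-0.02,0,0,0,36,0,0,0,0,0,-0.4,36,0,0,0,0,0,-0.37,36,0,0,0,0,0,0,36,0,0,0,0,0,0]'; python3 -m pendant '[24,0,0,0,0,0,0,16,0,0,0,0,0,0,10,0,0,0,0,0,0,6,0,0,0,0,0,0,6,0,0,0,0,0,0,6,0,0,0,0,0,0]' 20
cat > st.py <<'E'
from rig import *
from h import *
import sys
o=observe();print(o['wrist_torque'].round(3),o['ft_force'].round(1),'j6',o['joint_efforts'][5].round(3))
d=get_image('wrist'); n=sys.argv[1]; np.savez(f'pics/{n}.npz',**d); cv2.imwrite(f'pics/{n}.png',d['frame'][:,:,::-1])
R=o['tool_rot'];print('yaw',np.degrees(np.arctan2(R[1,0],R[0,0])).round(2))
E
python3 st.py w14; python3 ang.py w14; python3 ht.py w14
```

```text
time_s: 28.55
position: [0.5192, -0.1244, 0.1167]
tool_rot: [[0.409, -0.912, -0.0], [-0.912, -0.409, 0.0], [-0.0, -0.0, -1.0]]
ft_force: [0.0, 0.5, 0.2]
grip_width: 0.0362
time_s: 29.15
position: [0.5192, -0.1244, 0.1166]
tool_rot: [[0.41, -0.912, 0.0], [-0.912, -0.41, 0.0], [0.0, -0.0, -1.0]]
ft_force: [-0.5, -0.4, 0.9]
grip_width: 0.0129
[ 0.018 -0.009 -0.045] [-0.5 -0.4  0.9] j6 0.008
yaw -65.76
w14 2564 zmed 0.1467 ((519.2559814453125, -124.58697509765625), (11.429277420043945, 43.36507034301758), 24.18187141418457) pca -65.8 tool -155.79
w14 face 0.09841 collar top rel 7.405097538341988 792 bar top rel 48.35435986402986 4044 -> underside 3.4050975383419884 3.3543598640298598
  tilt deg [ 0.12 -0.  ]
  tilt deg [-0.76  1.26]
```

```bash
python3 -m pendant '[6,0,0,0.01,0,0,0.1,6,0,0,0,0,0,0.1,6,0,0,0,0,0,0]'|head -1; python3 st.py w15; python3 ang.py w15
python3 -m pendant '[6,0,0,0,0,0,0.1,6,0,0,0,0,0,0.1,6,0,0,0,0,0,0]'|head -1; python3 st.py w16; python3 ang.py w16; python3 ht.py w16
```

```text
time_s: 29.5
[-0.041 -0.018  0.026] [0.6 0.5 5.2] j6 0.195
yaw -67.4
w15 2567 zmed 0.1467 ((519.3193359375, -124.83895111083984), (11.421651840209961, 43.38360595703125), 23.24213981628418) pca -66.79 tool -157.42
time_s: 29.85
[ 0.015 -0.032  0.03 ] [-0.1 -0.5  5.5] j6 0.207
yaw -68.97
w16 2573 zmed 0.1467 ((519.3690185546875, -124.63997650146484), (11.261685371398926, 43.817955017089844), 22.362642288208008) pca -67.89 tool -159.0
w16 face 0.09841 collar top rel 7.3269337031372785 759 bar top rel 48.308952533640316 4105 -> underside 3.3269337031372785 3.3089525336403156
  tilt deg [ 0.29 -0.01]
  tilt deg [-0.45  1.26]
```

```bash
python3 -m pendant '[6,0,0,0,0,0,0.1,6,0,0,0,0,0,0.1,6,0,0,0,0,0,0]'|head -1; python3 st.py w17; python3 ang.py w17
python3 -m pendant '[6,0,0,0,0,0,0.1,6,0,0,0,0,0,0.1,6,0,0,0,0,0,0]'|head -1; python3 st.py w18; python3 ang.py w18; python3 ht.py w18
```

```text
time_s: 30.2
[-0.047 -0.03   0.1  ] [-0.2 -0.1  5.9] j6 0.24
yaw -70.57
w17 2567 zmed 0.1467 ((519.2534790039062, -124.67970275878906), (11.437347412109375, 43.842567443847656), 21.301490783691406) pca -68.77 tool -160.59
time_s: 30.55
[0.044 0.002 0.174] [0.3 0.7 5.3] j6 0.289
yaw -72.16
w18 2573 zmed 0.1467 ((519.3097534179688, -124.62544250488281), (11.451295852661133, 43.86530303955078), 19.845430374145508) pca -69.94 tool -162.19
w18 face 0.09841 collar top rel 7.365785622208958 762 bar top rel 48.29310312524396 4063 -> underside 3.365785622208958 3.2931031252439595
  tilt deg [0.24 0.14]
  tilt deg [-0.22  1.23]
```

```bash
python3 -m pendant '[6,0,0,0,0,0,-0.2,6,0,0,0,0,0,-0.2,6,0,0,-0.004,0,0,-0.2,6,0,0,0,0,0,0]'|head -1; python3 st.py w19; python3 ang.py w19
python3 -m pendant '[14,0,0,0,0,0,0,18,0,0,0,0,0,0,24,0,0,0,0,0,0,30,0,0,0,0,0,0,36,0,0,0,0,0,0,40,0,0,0,0,0,0]'; python3 st.py w20; python3 ang.py w20; python3 ht.py w20
```

```text
time_s: 31.0
[ 0.017 -0.033  0.063] [0.1 0.1 4.4] j6 -0.242
yaw -67.33
w19 2558 zmed 0.1467 ((519.391845703125, -124.70355224609375), (11.012895584106445, 43.38710021972656), 23.234704971313477) pca -66.88 tool -157.36
time_s: 31.65
position: [0.5192, -0.1244, 0.1163]
tool_rot: [[0.385, -0.923, -0.0], [-0.923, -0.385, 0.0], [-0.0, 0.0, -1.0]]
ft_force: [1.1, 0.3, 0.5]
grip_width: 0.0398
[-0.012 -0.006  0.019] [1.1 0.3 0.5] j6 0.001
yaw -67.36
w20 2659 zmed 0.1468 ((519.2754516601562, -124.530517578125), (11.853468894958496, 43.83821105957031), 23.37774085998535) pca -66.7 tool -157.39
w20 face 0.09842 collar top rel 7.480568526694986 1511 bar top rel 48.36303432506432 2607 -> underside 3.480568526694986 3.3630343250643193
  tilt deg [0.15 0.14]
  tilt deg [-0.3  -0.07]
```

The bar sprang back to -66.7° from an elastic stop, about 96° past the gap centre. The height is unchanged and the screw is stable. I retreat straight up.

```bash
python3 -m pendant '[40,0,0,-0.1,0,0,0,40,0,0,-0.2,0,0,0,40,0,0,-0.3,0,0,0,40,0,0,-0.4,0,0,0,40,0,0,-0.4,0,0,0,40,0,0,-0.4,0,0,0,40,0,0,-0.3,0,0,0,40,0,0,-0.2,0,0,0,40,0,0,-0.1,0,0,0,40,0,0,0,0,0,0]'; python3 st.py w21; python3 ang.py w21; python3 ht.py w21
python3 - <<'E'
from rig import *
from h import *
a=[]
for n in ("scene","side"):
    d=get_image(n); np.savez(f"pics/{n}9.npz",**d); a.append(d["frame"][:,:,::-1]); cv2.imwrite(f"pics/{n}9.png",d["frame"][:,:,::-1])
E
```

```text
time_s: 32.7
position: [0.5193, -0.1244, 0.2368]
tool_rot: [[0.385, -0.923, 0.001], [-0.923, -0.385, -0.0], [0.001, -0.0, -1.0]]
ft_force: [1.4, 0.3, 0.8]
grip_width: 0.0401
[-0.026  0.013  0.009] [1.4 0.3 0.8] j6 0.0
yaw -67.36
w21 821 zmed 0.1468 ((519.325927734375, -124.62605285644531), (11.343504905700684, 42.92731475830078), 23.0117244720459) pca -66.7 tool -157.38
w21 face 0.09845 collar top rel 7.46072519404329 556 bar top rel 48.34496278126658 784 -> underside 3.46072519404329 3.344962781266581
  tilt deg [ 0.03 -0.16]
  tilt deg [-0.3  -0.14]
```

View pics/w21.png

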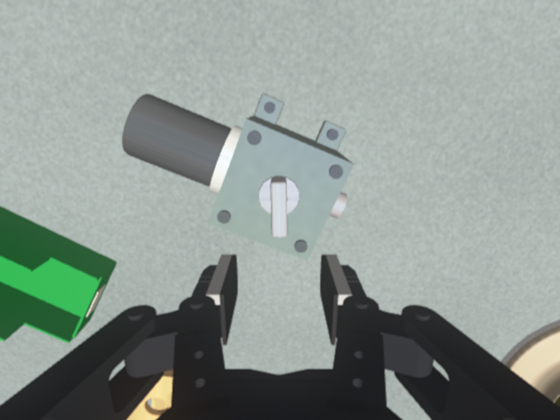

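View pics/side9.png

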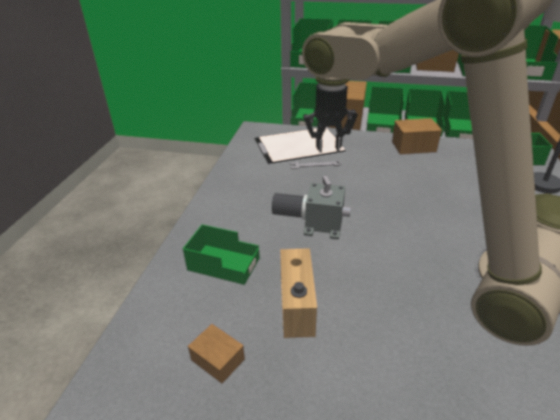

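View pics/scene9.png

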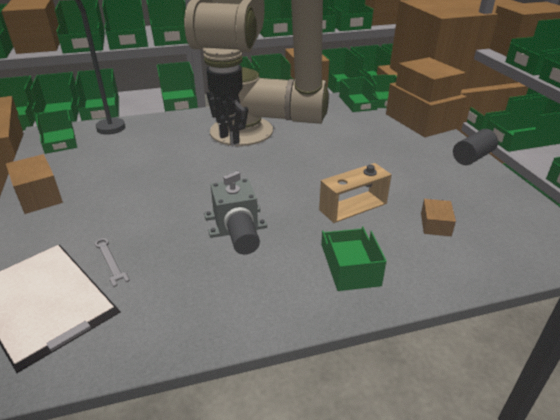

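The screw stands upright in the unit (side view (326,187), scene view (233,182)). The plug, bin, wrench and carton are where they were at the start, and the gripper is clear. I hand the job in.

```bash
python3 -c "
from rig import *
print(close_job())"
```

```text
the job is handed in; nothing more can be done
None
```

The locking screw is out of the rack and in the gear unit's well, turned clockwise to its stop and released. I handed the job in at about 33 s of the 67 s allowed.

**What I did**
- **Finding the gaps:** a depth view down the well put them at about 30° from the motor. I lowered the screw at 36° and eased it to 32°, and the pins went through without ever resting on the ring. So the gaps came from the camera, and feel only confirmed them.
- **Turning in:** the pad's push of about 3 N came in at the expected depth. I then turned the screw clockwise, lowering it about 4 mm along the groove.
- **Re-check:** after letting go I saw I had held it about 1 mm off axis. I regripped it centred, felt the same springy stop, let go again and backed away.

**Last checks**
- **Angle:** the bar rests at about −67°, roughly 97° past the gap centre. It sprang back to about −66° and −67° after the two pushes against the stop.
- **Height:** the collar's underside is about 3.4 mm above the face (readings 3.34 and 3.46 mm), so the tip is about 83.6 mm deep. The collar limit is 3.5 mm, and two readings just after the first release came out at 3.52 and 3.56 mm. The height did not change after the second release or the retreat.
- **Forces:** the force readings I took stayed below about 7 N. The largest turning torque read was about 0.23 N m, roughly 10 N on each pin.
- **Other things:** the plug, bin, wrench and carton look unmoved in both outside views.

**What did not match:** the stop came at about 97° instead of about 90°. It was springy rather than hard, giving a few degrees under torque.

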